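# Load the bread oven and scrape the board clean

### The arm

A 7-joint arm with a two-finger parallel gripper is mounted at the origin on the work surface. World frame = base frame: x ahead of the robot, y to its left, z up, the work surface at z = 0. Lengths are in m, angles in degrees, forces in N, time in s.
With the tool pointing down it reaches from about 0.4 to 0.85 m from the base axis. Payload 4.5 kg.
Tool frame: the origin (TCP) lies midway between the tips of the shut fingers; the grasp point (between the pads) lies 19 mm behind it (r.hold_point_z is the distance from the TCP to the grasp point, in m); z points along the fingers, y is the direction in which the jaws open and shut (so a half turn about z gives the same grasp; the last joint's range is limited). The gripper opens to 88 mm and grips with 3 to 60 N. Pads are 18 mm wide; open, the fingers measure 123 mm over their backs; the gripper's body (75 mm by 187 mm) begins 45 mm behind the grasp point.
Start: joints at [77.166, 39.483, -11.15, 89.685, 9.013, 51.709, -12.324], TCP at [0.159, -0.604, 0.239] pointing down, gripper open.
Joint ranges: [-172.22, 172.22], [-26.19, 119.32], [-84.43, 86.54], [7.71, 146.69], [-57.33, 237.33], [2.42, 119.75], [-152.13, 152.13]. Speed limits (degrees/s): [147.25, 147.25, 180, 180, 180, 180, 180].

### API

Orientations are given as [roll, pitch, yaw] about the fixed x, y, z axes, in that order (R = Rz(yaw) Ry(pitch) Rx(roll)).
In Python, from bench import r gives the robot as it stands.
- The arm moves only by the tool arm_command, never from a script. Its argument "steps" is a list of rows, each a list of 5 numbers: the opening, from -1 (shut) to 1 (fully open), then the shift along the tool's x, y, z in units of 0.1 m (1.0 is 0.1 m), then the turn about the tool's z in units of 120 degrees (1.0 is 120 degrees). In form: [[claw, dx, dy, dz, roll], ...]. A call has exactly 10 rows; each row is the pose to reach, as a shift and turn from the pose commanded when the call began, along the tool's axes at that moment; what a row does not reach only later rows make up. A row lasts 1/8 s, in which the tool goes at most 62.5 mm and 10.7 degrees, less where a joint would pass 70% of its speed; a pose out of reach is approached as far as the arm can. A call with a number of a shift or a turn outside -1 to 1 is refused whole. A call with a gripper value outside its range is refused whole. The fingers move at their own pace and stop on an object; "grip_force" is the grip in N (left out, the last holds). Time passes only in rows, so rows that repeat a pose let the fingers close, or fill a call up. It gives the time, the measured TCP pose, the force and the opening at its end, in the units of the state.
- r.get_obs(): the state, without advancing time (a new reading comes with each control period).
- r.get_image(name): name is "scene" or "top"; returns a dict with "image" (480x640x3 uint8, blue, green, red), "fx", "fy", "cx", "cy" (pixels), "R" (3x3) and "t" (3): a world point X has camera coordinates R X + t. Camera axes: x right, y down, z forward; pixel columns grow to the right and rows downward; lengths in m; the calibration is good to about 2 mm. A picture is of the moment at which its call begins. There is no depth.
- r.sign_off(): hands the job in, once; it reports no verdict.
Trained networks look in a picture, given as the dict that the camera call returned (one of the last four; its "shot" number tells which), for a name from the list of things; names that differ only in an ending like _2 or _b are one class to them, and where a whole thing is asked for, a point or a joint stands for the part that bears it (a point fixed in the world has none). Each returns a list of dicts, best first, with "p" (0 to 1); they miss things now and then, are a little off and sometimes report something else, mostly with a low value. They report only what shows in the picture. A call takes as long as a camera call. They do not tell look-alikes from the thing itself.
- r.outline_of(picture, thing): "mask" (480x640 bool, what is visible of it) and "point" ([row, column] in pixels, amid what is visible of it).
- r.pinpoint(picture, thing): "point" ([row, column] in pixels: a listed point, or the origin of a listed thing).
The state is a dict: "clock": time; "q": joint angles; "dq": joint speeds; "effort": joint torques, N m; "eef_pos": TCP position; "ee_rot": TCP orientation; "contact_force": force on the tool from outside, world axes, zero at the start; "wrist_torque": the same for the moment, N m; "gripper_width": finger opening in m.
Only numpy, scipy, OpenCV 4.12 (cv2) and the standard library are available. Lean on these libraries where they do the work, as an engineer would, in place of code of your own. Each camera call takes 0.05 s, during which the arm holds its last target.

### The job

Pull the oven's drop-down door fully open, lay every small roll from the bread board side by side on the rack that comes out with the door, and push the door fully shut so that the rolls are inside. Then take the scraper from its tray, sweep all the loose crusts with it off the open front edge of the board into the crumb pan, and stand the scraper back in its tray. Leave the loaf, bottle, jar and mug where they are.

Things in the scene. Friction and masses are not known exactly. Their poses are not given: they have to be found in the camera images.
- oven: steel counter-top oven, fixed. Origin on the table under the middle of the door, in the plane of the front face; x points into the oven (front looks to its -x, at the robot), y left as seen from the robot. Body x = 0 to 250 mm, y = -240 to +170 mm (black control panel at y < -160 mm), top 285 mm high. Opening 310 mm wide, 65 to 245 mm above the table
- oven_door (a joint): angle of the bottom-hinged door, rad: 0 shut, 1.4 fully open (stop); its top comes towards the robot and down. Door 320 mm wide, 170 mm high, 16 mm thick, dark window. Spring-balanced with friction: stays at any angle, 2 to 5 N at the handle moves it. Starts shut or slightly ajar
- oven_door_hinge (a point): middle of the door's hinge line (along the oven's y), at mid thickness of the door, 8 mm in front of the oven's front face, 75 mm above the table
- door_handle (a point): middle of the handle, a black round bar 14 mm thick, 260 mm long along the oven's y, on brackets at +-120 mm. Door shut: 225 mm above and 36 mm in front of the hinge line, 55 mm above the door's top edge, 44 mm in front of the oven's face, so it can be pinched from above. Fully open: 78 mm above the table; the panel begins 55 mm behind the bar and stands 35 mm higher than it
- rack_front (a point): on the wire rack's upper surface, mid width, 55 mm behind its front edge; axes as the oven's. Rack 300 mm wide, 205 deep, 185 mm above the table; front rim 8, side rims 10 mm high. Linked to the door: opening draws it out 85 mm per rad, 119 mm in all. Door open: 105 mm of it stand clear before the oven, to be loaded from above; rolls lie side by side, length along the oven's x. Free height inside 55 mm
- board: wooden bread board, fixed, 280 mm (x) by 264 mm (y), upper surface 30 mm above the table; lips 12 mm wide and 14 mm higher along both sides (y) and the back (+x); the front edge (-x, towards the robot) is open and has no lip. Origin under its centre
- crumb_pan: shallow aluminium crumb pan, fixed, right against the open front edge of the board: 130 mm (x) by 300 mm (y), rim 22 mm high, walls 3 mm, 3 mm floor. Origin under its centre, axes as the board's
- scraper_tray: white plastic tray where the scraper lives, fixed: 90 mm (x) by 190 mm (y), 14 mm high, walls and floor 4 mm. Origin under its centre
- scraper: scraper block, 220 g: red flat foot 36 mm (x) by 160 mm (y), 14 mm high, with steel edges on both long sides, and on it a wooden grip 26 mm (x) by 110 mm (y) from 14 to 54 mm above the sole. Stands on its sole; origin at the centre of the sole, z up. Take the grip across its x
- roll0: small golden-brown bread roll with a pale floury stripe on top, rounded bar 90 mm long (its x), 40 mm wide (y), 38 mm high (z), about 70 g; origin at its centre. Starts flat on the board. Absent in some starts
- roll1: small golden-brown bread roll with a pale floury stripe on top, rounded bar 90 mm long (its x), 40 mm wide (y), 38 mm high (z), about 70 g; origin at its centre. Starts flat on the board. Absent in some starts
- roll2: small golden-brown bread roll with a pale floury stripe on top, rounded bar 90 mm long (its x), 40 mm wide (y), 38 mm high (z), about 70 g; origin at its centre. Starts flat on the board. Absent in some starts
- roll3: small golden-brown bread roll with a pale floury stripe on top, rounded bar 90 mm long (its x), 40 mm wide (y), 38 mm high (z), about 70 g; origin at its centre. Starts flat on the board. Absent in some starts
- crust0: broken-off crust, a rounded brown chip with a pale top, 26 x 20 x 10 mm, 12 g; origin at its centre. Starts on the board. Absent in some starts
- crust1: broken-off crust, a rounded brown chip with a pale top, 26 x 20 x 10 mm, 12 g; origin at its centre. Starts on the board. Absent in some starts
- crust2: broken-off crust, a rounded brown chip with a pale top, 26 x 20 x 10 mm, 12 g; origin at its centre. Starts on the board. Absent in some starts
- crust3: broken-off crust, a rounded brown chip with a pale top, 26 x 20 x 10 mm, 12 g; origin at its centre. Starts on the board. Absent in some starts
- crust4: broken-off crust, a rounded brown chip with a pale top, 26 x 20 x 10 mm, 12 g; origin at its centre. Starts on the board. Absent in some starts
- crust5: broken-off crust, a rounded brown chip with a pale top, 26 x 20 x 10 mm, 12 g; origin at its centre. Starts on the board. Absent in some starts
- oil_bottle: bystander: green oil bottle, 64 mm across, 210 mm high, behind the board; origin under its centre
- flour_jar: bystander: glass jar 60 mm across, 110 mm high, right of the board; origin under its centre
- mug: bystander: blue mug, 80 mm across with a handle, 90 mm high, near the robot on the left; origin under its centre
- loaf: bystander: large loaf 90 x 190 mm, 75 mm high, right of the board; it is not to be warmed; origin under its centre
There are look-alikes about, which are no part of the job. Of the things that look like the scraper, the larger one is meant.

How it is judged (in metres and radians):
On the way, in this order (a step that is already met when the one before it is completed fails the run):
1. the oven door is pulled fully open (beyond 1.25 rad) (value of joint oven_door above 1.25 rad), for 0.2 s.
2. every roll lies on the drawn-out rack, one layer deep (x of roll0 in the frame of rack_front between -0.055 and 0.13 m and y of roll0 in the frame of rack_front between -0.15 and 0.15 m and z of roll0 in the frame of rack_front between 0.008 and 0.045 m and x of roll1 in the frame of rack_front between -0.055 and 0.13 m and y of roll1 in the frame of rack_front between -0.15 and 0.15 m and z of roll1 in the frame of rack_front between 0.008 and 0.045 m and x of roll2 in the frame of rack_front between -0.055 and 0.13 m and y of roll2 in the frame of rack_front between -0.15 and 0.15 m and z of roll2 in the frame of rack_front between 0.008 and 0.045 m and x of roll3 in the frame of rack_front between -0.055 and 0.13 m and y of roll3 in the frame of rack_front between -0.15 and 0.15 m and z of roll3 in the frame of rack_front between 0.008 and 0.045 m and value of joint oven_door above 1 rad), for 0.3 s.
3. the door is fully shut (under 0.04 rad) with every roll on the rack inside (x of roll0 in the frame of rack_front between -0.055 and 0.13 m and y of roll0 in the frame of rack_front between -0.15 and 0.15 m and z of roll0 in the frame of rack_front between 0.008 and 0.045 m and x of roll1 in the frame of rack_front between -0.055 and 0.13 m and y of roll1 in the frame of rack_front between -0.15 and 0.15 m and z of roll1 in the frame of rack_front between 0.008 and 0.045 m and x of roll2 in the frame of rack_front between -0.055 and 0.13 m and y of roll2 in the frame of rack_front between -0.15 and 0.15 m and z of roll2 in the frame of rack_front between 0.008 and 0.045 m and x of roll3 in the frame of rack_front between -0.055 and 0.13 m and y of roll3 in the frame of rack_front between -0.15 and 0.15 m and z of roll3 in the frame of rack_front between 0.008 and 0.045 m and value of joint oven_door below 0.04 rad), for 0.3 s.
4. the scraper pushes a crust ((contact force between scraper and crust0 above 0.01 N or contact force between scraper and crust1 above 0.01 N or contact force between scraper and crust2 above 0.01 N or contact force between scraper and crust3 above 0.01 N or contact force between scraper and crust4 above 0.01 N or contact force between scraper and crust5 above 0.01 N)).
At the end, for the whole second after the job is handed in: door shut (under 0.04 rad) with every roll on the rack inside; every crust within the walls of the crumb pan, centre below 42 mm over the table; scraper upright on the floor of its tray (tilt under 0.1 rad, centre within 25 mm across, 20 mm along); all at rest (all of step 3 and x of crust0 in the frame of crumb_pan between -0.064 and 0.064 m and y of crust0 in the frame of crumb_pan between -0.149 and 0.149 m and z of each of crust0, crust1, crust2, crust3, crust4, crust5 in the frame of crumb_pan below 0.042 m and x of crust1 in the frame of crumb_pan between -0.064 and 0.064 m and y of crust1 in the frame of crumb_pan between -0.149 and 0.149 m and x of crust2 in the frame of crumb_pan between -0.064 and 0.064 m and y of crust2 in the frame of crumb_pan between -0.149 and 0.149 m and x of crust3 in the frame of crumb_pan between -0.064 and 0.064 m and y of crust3 in the frame of crumb_pan between -0.149 and 0.149 m and x of crust4 in the frame of crumb_pan between -0.064 and 0.064 m and y of crust4 in the frame of crumb_pan between -0.149 and 0.149 m and x of crust5 in the frame of crumb_pan between -0.064 and 0.064 m and y of crust5 in the frame of crumb_pan between -0.149 and 0.149 m and x of scraper in the frame of scraper_tray between -0.025 and 0.025 m and y of scraper in the frame of scraper_tray between -0.02 and 0.02 m and z of scraper in the frame of scraper_tray below 0.009 m and angle between scraper's own z axis and vertical below 0.1 rad and linear speed of each of roll0, roll1, roll2, roll3, crust0, crust1, crust2, crust3, crust4, crust5, scraper below 0.02 m/s); the robot touches nothing.
It fails at once if the oil bottle is shoved more than 4 cm or tipped over (distance of oil_bottle from where it was at the start of the episode above 0.04 m or angle between oil_bottle's own z axis and vertical above 0.5 rad).
It fails at once if the flour jar is shoved more than 4 cm or tipped over (distance of flour_jar from where it was at the start of the episode above 0.04 m or angle between flour_jar's own z axis and vertical above 0.5 rad).
It fails at once if the mug is shoved more than 4 cm or tipped over (distance of mug from where it was at the start of the episode above 0.04 m or angle between mug's own z axis and vertical above 0.5 rad).
It fails at once if the loaf is shoved more than 4 cm or tipped over (distance of loaf from where it was at the start of the episode above 0.04 m or angle between loaf's own z axis and vertical above 0.5 rad).
It fails at once if a crust is picked up and carried instead of being swept (raised more than 7 cm above the board) (height (world z) of any of crust0, crust1, crust2, crust3, crust4, crust5 above 0.105 m).
Of roll0, roll1, roll2, roll3 only 2 to 4 are there at a start; the rules pass over those that are not, and their reading is None.
Of crust0, crust1, crust2, crust3, crust4, crust5 only 4 to 6 are there at a start; the rules pass over those that are not, and their reading is None.
At some moment in a run one of roll0, roll1, roll2, roll3, scraper may be knocked a few centimetres aside while the robot is not near it.
Once in a run the grip may slacken for a moment while it holds something.
It also fails if it takes over 210 s, if anything falls off the work surface, if the arm or the gripper's body presses on something with over 40 N, if the wrist force passes 120 N, or if a joint passes its speed limit or range.

## Working session

There is one attempt and no reset: what is moved stays moved. The work goes in short steps, Python scripts to look and compute and a tool call to move; the robot and the scene stay as the last step left them, time stands still between calls to the robot, and variables do not carry over. Pictures are saved under pics/ and viewed, and the job is handed in when it is done.

Besides the shell and the picture viewer there is one more tool, called after "Emit:" by a JSON object that holds its "method" and its "body", one argument or row to a line. arm_command: Moves the arm, as the interface text tells. Its arguments: {"type":"object","properties":{"steps":{"type":"array","items":{"type":"array","items":{"type":"number"}}},"grip_force":{"type":"number"}},"required":["steps"]}

```bash
ls; mkdir -p pics; cat > h.py <<'E'
import numpy as np, cv2
from bench import r
from scipy.spatial.transform import Rotation as Ro
def shot(cam,name):
    d=r.get_image(cam); cv2.imwrite(f'pics/{name}.png',d['image']); return d
def ray(d,pt):
    v,u=pt; R=np.array(d['R']);t=np.array(d['t'])
    c=-R.T@t; w=R.T@np.array([(u-d['cx'])/d['fx'],(v-d['cy'])/d['fy'],1.]); return c,w
def atz(d,pt,z):
    c,w=ray(d,pt); return c+w*(z-c[2])/w[2]
def proj(d,X):
    p=np.array(d['R'])@np.array(X)+np.array(d['t']); return [d['cy']+d['fy']*p[1]/p[2], d['cx']+d['fx']*p[0]/p[2]]
def tri(d1,p1,d2,p2):
    c1,w1=ray(d1,p1);c2,w2=ray(d2,p2)
    s=np.linalg.lstsq(np.c_[w1,-w2],c2-c1,rcond=None)[0]
    a=c1+s[0]*w1;b=c2+s[1]*w2; return (a+b)/2,np.linalg.norm(a-b)
E
python3 - <<'E'
from h import *
o=r.get_obs(); print(o); print(r.hold_point_z)
a=shot('scene','s0');b=shot('top','t0')
for d in(a,b): print(d['fx'],d['cx'],d['cy'],np.round(-np.array(d['R']).T@d['t'],3),np.round(d['R'],2).tolist())
E
```

```text
pics
{'clock': 0.0, 'q': array([ 77.16562281,  39.53274741, -11.14497673,  89.74454005,
         9.01204784,  51.70825575, -12.32318225]), 'dq': array([-0.05352708,  0.06122031,  0.0242147 , -0.03528099,  0.0792867 ,
       -0.00997929, -0.01252684]), 'effort': array([-6.86243329e-04, -5.27563262e+01, -1.26645830e+00, -1.53424323e+01,
       -5.24367637e-02,  6.62291277e-03,  1.85309350e-04]), 'eef_pos': array([ 0.15914506, -0.60375258,  0.23791638]), 'ee_rot': array([-1.79896494e+02,  6.86747401e-03,  1.47766662e+01]), 'contact_force': array([ 0.09761219, -0.48343836, -0.67554479]), 'wrist_torque': array([-0.00660863,  0.01262534,  0.00299471]), 'gripper_width': 0.08820631998480252}
0.0187
515.2832604140273 318.073898247668 230.6238178266178 [ 0.774 -1.098  1.125] [[0.97, 0.23, 0.01], [0.16, -0.63, -0.76], [-0.17, 0.74, -0.65]]
489.06287052144694 319.24634701183805 247.26959815598653 [ 0.311 -0.046  1.355] [[-0.0, -1.0, 0.01], [-0.99, 0.0, -0.17], [0.17, -0.01, -0.99]]
```

View pics/s0.png

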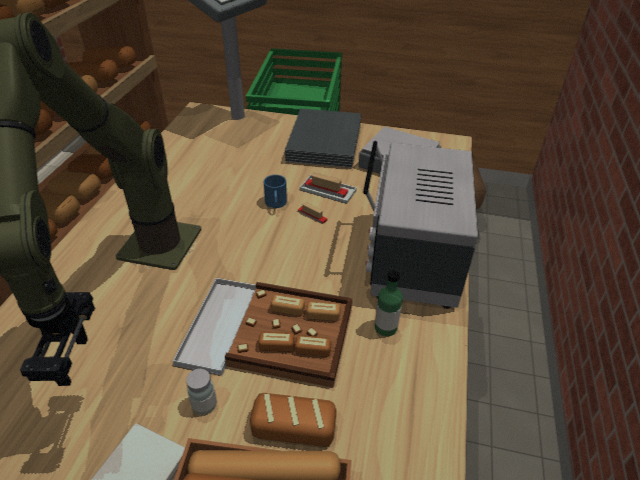

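View pics/t0.png

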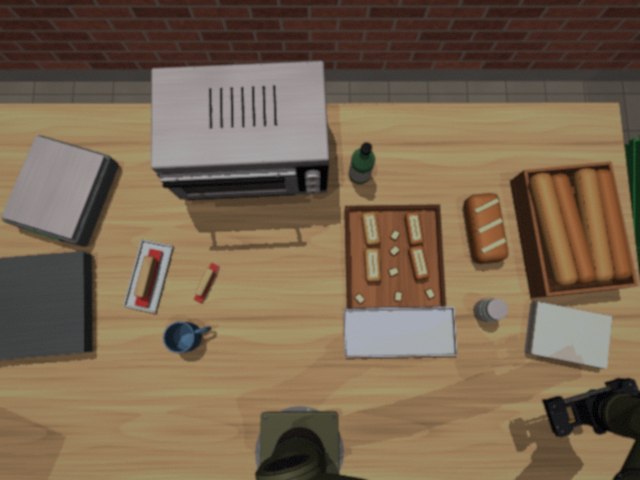

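The board at top image (395,258) holds 4 rolls and 6 crusts. The pan is at (400,332) and the oven at (240,130), with its handle over its front. The scraper stands in its tray at (148,275), and the small look-alike is at (206,283).

```bash
cat > m.py <<'E'
from h import *
a=r.get_image('scene');b=r.get_image('top')
zs=dict(oven=0,oven_door_hinge=.075,door_handle=.3,rack_front=.185,board=0,crumb_pan=0,scraper_tray=0,scraper=.004,roll0=.049,crust0=.035,oil_bottle=0,flour_jar=0,mug=0,loaf=0)
for n,z in zs.items():
    pa=r.pinpoint(a,n);pb=r.pinpoint(b,n)
    print(n)
    for nm,d,ps in(('s',a,pa),('t',b,pb)):
        for x in ps:
            if x['p']>.25: print('   ',nm,round(x['p'],2),np.round(x['point'],0),np.round(atz(d,x['point'],z),3)[:2])
    if len(pa)and len(pb) and n not in('roll0','crust0'): print('   tri',np.round(tri(a,pa[0]['point'],b,pb[0]['point'])[0],3),np.round(tri(a,pa[0]['point'],b,pb[0]['point'])[1],3))
E
python3 m.py
```

```text
oven
    t 0.78 [196. 240.] [0.694 0.168]
oven_door_hinge
    s 0.59 [292. 257.] [ 0.398 -0.196]
    t 0.97 [191. 237.] [0.686 0.167]
   tri [0.519 0.016 0.062] 0.436
door_handle
    s 0.88 [165. 370.] [0.638 0.161]
    t 0.89 [180. 222.] [0.647 0.163]
   tri [0.642 0.161 0.302] 0.008
rack_front
board
    s 0.9 [336. 292.] [ 0.515 -0.26 ]
    s 0.39 [305. 285.] [ 0.465 -0.158]
crumb_pan
    s 0.69 [325. 223.] [ 0.32 -0.27]
    s 0.32 [428. 293.] [ 0.587 -0.516]
    t 0.82 [331. 399.] [ 0.312 -0.274]
    t 0.53 [232. 373.] [ 0.586 -0.209]
    t 0.5 [175. 358.] [ 0.754 -0.169]
   tri [ 0.316 -0.272  0.   ] 0.009
scraper_tray
    s 0.84 [190. 328.] [0.465 0.417]
    t 0.76 [275. 149.] [0.468 0.416]
   tri [0.466 0.414 0.002] 0.002
scraper
    s 0.65 [192. 322.] [0.445 0.395]
    s 0.58 [215. 311.] [0.441 0.253]
    s 0.51 [428. 288.] [ 0.578 -0.521]
    t 0.92 [279. 206.] [0.454 0.256]
    t 0.88 [274. 152.] [0.47  0.407]
    t 0.28 [338. 184.] [0.295 0.312]
   tri [0.46  0.238 0.113] 0.038
roll0
    s 0.93 [306. 284.] [ 0.479 -0.205]
    s 0.93 [346. 312.] [ 0.585 -0.316]
    s 0.84 [3
[... 746 characters left out ...]
   s 0.94 [326. 385.] [ 0.755 -0.167]
    t 0.78 [176. 361.] [ 0.753 -0.178]
    t 0.32 [297. 398.] [ 0.403 -0.273]
   tri [ 0.753 -0.177  0.01 ] 0.005
flour_jar
    s 0.64 [407. 205.] [ 0.368 -0.512]
    s 0.3 [192. 321.] [0.442 0.396]
    t 0.69 [306. 481.] [ 0.377 -0.504]
    t 0.69 [264. 368.] [ 0.497 -0.194]
   tri [ 0.372 -0.508 -0.005] 0.012
mug
    s 0.96 [201. 276.] [0.299 0.306]
    t 0.61 [336. 185.] [0.299 0.309]
    t 0.49 [263. 413.] [ 0.499 -0.32 ]
   tri [ 0.298  0.309 -0.003] 0.002
loaf
    s 0.83 [429. 290.] [ 0.581 -0.518]
    s 0.66 [326. 295.] [ 0.514 -0.225]
    s 0.46 [351. 242.] [ 0.398 -0.339]
    t 0.63 [232. 480.] [ 0.587 -0.511]
   tri [ 0.584 -0.514 -0.004] 0.008
```

```bash
python3 - <<'E'
from h import *
b=cv2.imread('pics/t0.png');a=cv2.imread('pics/s0.png')
cv2.imwrite('pics/c1.png',cv2.resize(b[140:260,145:345],None,fx=4,fy=4,interpolation=cv2.INTER_CUBIC))
cv2.imwrite('pics/c2.png',cv2.resize(b[195:365,330:470],None,fx=3.5,fy=3.5,interpolation=cv2.INTER_CUBIC))
cv2.imwrite('pics/c3.png',cv2.resize(b[230:360,115:235],None,fx=4,fy=4,interpolation=cv2.INTER_CUBIC))
E
```

```text
(no output)
```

View pics/c1.png

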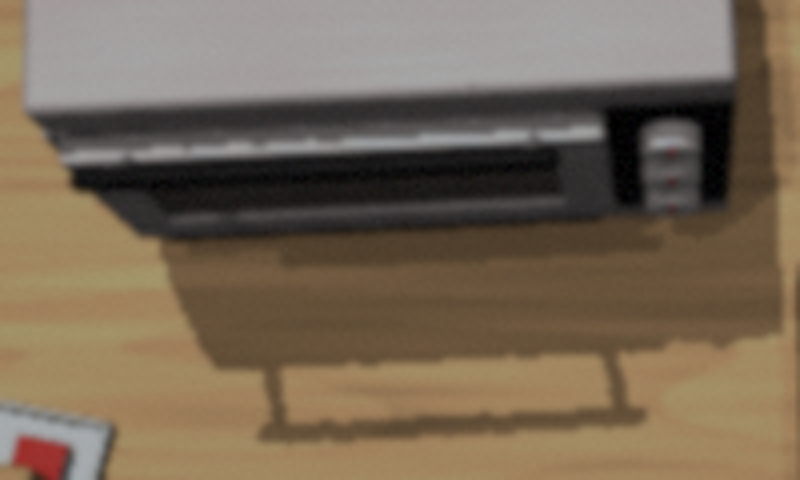

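View pics/c2.png

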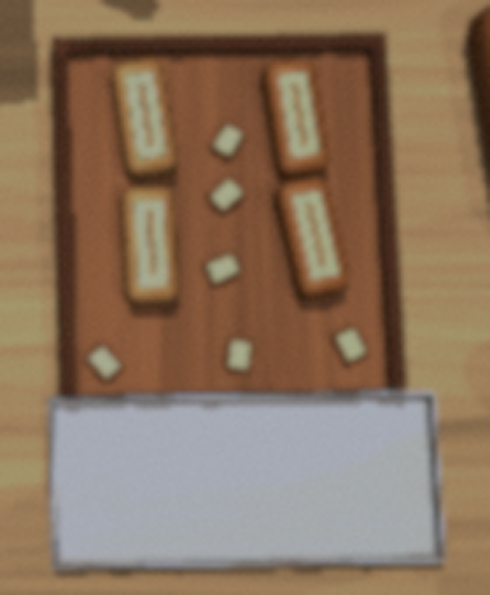

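View pics/c3.png

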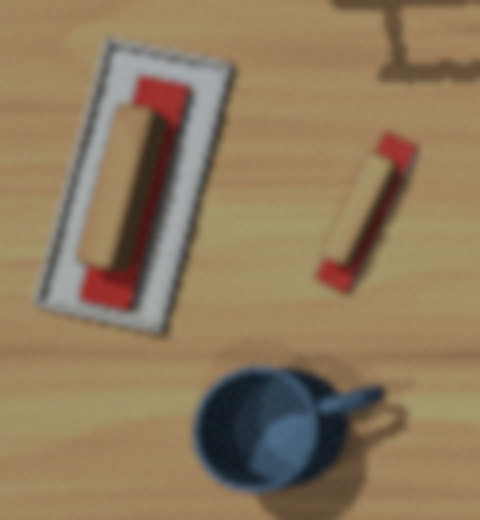

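```bash
python3 - <<'E'
from h import *
b=r.get_image('top')
def c1(x,y,z): return atz(b,(140+y/4,145+x/4),z)[:2]
def c2(x,y,z): return atz(b,(195+y/3.5,330+x/3.5),z)[:2]
def c3(x,y,z): return atz(b,(230+y/4,115+x/4),z)[:2]
L=c1(25,105,.285);R=c1(735,78,.285);d=L-R;print('oven',L,R,np.linalg.norm(d),np.degrees(np.arctan2(-d[0],d[1])))
u=d/np.linalg.norm(d);o=R+u*.24;o2=L-u*.17;print('origin',o,o2)
for h in(.28,.3):
  l=c1(75,180,h);q=c1(558,155,h);print('handle',l,q,(l+q)/2,np.linalg.norm(l-q),np.degrees(np.arctan2(-(l-q)[0],(l-q)[1])))
l=c1(150,237,.067);q=c1(612,212,.067);print('doorbottom',l,q,np.linalg.norm(l-q),(l+q)/2)
P=[c2(*p,.044) for p in((53,38),(385,36))]+[c2(70,393,.03),c2(400,390,.03)];print('board',np.round(P,4))
e=P[0]-P[1];print(np.degrees(np.arctan2(-e[0],e[1])),np.linalg.norm(e))
P=[c2(*p,.022) for p in((52,396),(433,394),(443,562),(57,570))];print('pan',np.round(P,4),np.mean(P,0))
P=[c3(*p,.014) for p in((110,40),(233,65),(165,335),(40,303))];print('tray',np.round(P,4),np.mean(P,0))
e=P[0]-P[3];f=P[1]-P[2];print([np.degrees(np.arctan2(v[1],v[0])) for v in(e,f)],np.linalg.norm(e))
P=[c3(*p,.054) for p in((118,105),(165,115),(78,262),(128,270))];print('scr grip',np.round(P,4),np.mean(P,0))
P=[c3(*p,.018) for p in((138,75),(190,85),(132,310),(80,298))];print('foot',np.round(P,4),np.mean(P,0))
E
```

```text
oven [0.6834237  0.32768015] [ 0.69878876 -0.07714509] 0.4051167275685022 2.173605904728392
origin [0.68968616 0.16268223] [0.68987137 0.15780247]
handle [0.64055293 0.2986778 ] [0.65474758 0.02418065] [0.64765025 0.16142922] 0.27486392268699256 2.9602111277196625
handle [0.63443289 0.29227035] [0.64836355 0.02287807] [0.64139822 0.15757421] 0.2697522232676131 2.9602111277196568
doorbottom [0.66551545 0.31420049] [0.68230944 0.00099618] 0.31365422558586864 [0.67391244 0.15759834]
board [[ 0.6519 -0.1284]
 [ 0.6528 -0.391 ]
 [ 0.3742 -0.1386]
 [ 0.3754 -0.3933]]
0.20767925839991186 0.26254395045950135
pan [[ 0.3723 -0.1252]
 [ 0.3726 -0.4208]
 [ 0.2452 -0.422 ]
 [ 0.2407 -0.1273]] [ 0.30771597 -0.27383324]
tray [[0.5633 0.4351]
 [0.5454 0.3489]
 [0.3597 0.3864]
 [0.3816 0.4723]] [0.46249683 0.41067669]
[np.float64(-11.569134822776967), np.float64(-11.414724902957241)] 0.1855106728367086
scr grip [[0.5114 0.4129]
 [0.5045 0.3811]
 [0.4064 0.4334]
 [0.401  0.4001]] [0.45583138 0.40689162]
foot [[0.5379 0.413 ]
 [0.5308 0.3767]
 [0.3764 0.4083]
 [0.3846 0.4439]] [0.45743083 0.41047641]
```

Emit:
{"method": "arm_command", "body": {
  "steps": [
    [0,0.2,-0.13,-0.1,0],
    [0,0.4,-0.26,-0.2,0],
    [0,0.6,-0.4,-0.3,0],
    [0,0.8,-0.53,-0.4,0],
    [0,1,-0.66,-0.5,0],
    [0,1,-0.8,-0.5,0],
    [0,1,-0.9,-0.5,0],
    [0,1,-1,-0.5,0],
    [0,1,-1,-0.5,0],
    [0,1,-1,-0.5,0]
  ],
  "grip_force": 25
}}

```text
clock: 2.9
eef_pos: [0.2305, -0.4826, 0.2888]
ee_rot: [180.0, -0.0, 14.7]
contact_force: [-0.4, -0.1, -0.6]
gripper_width: 0.044
```

```bash
cat >> h.py <<'E'
def st():
    o=r.get_obs(); print(round(o['clock'],2),'pos',np.round(o['eef_pos'],4),'rot',np.round(o['ee_rot'],1),'q',np.round(o['q'],0),'F',np.round(o['contact_force'],1),'w',round(o['gripper_width'],4)); return o
def rel(X,yaw=None):
    # units needed to bring TCP to world X / yaw
    o=r.get_obs(); R=Ro.from_euler('xyz',o['ee_rot'],degrees=True).as_matrix()
    d=R.T@(np.array(X)-o['eef_pos'])/.1
    t=None if yaw is None else -((yaw-o['ee_rot'][2]+180)%360-180)/120
    print('rel',np.round(d,3),'turn',t)
E
python3 -c "
from h import *;st();rel([.641,.158,.4],92.4)"
```

```text
2.9 pos [ 0.2305 -0.4826  0.2888] rot [180.   -0.   14.7] q [ 67.  29. -12. 102.   7.  50. -23.] F [-0.4 -0.1 -0.6] w 0.044
rel [ 5.6   -5.151 -1.115] turn -0.6471969580535419
```

Emit:
{"method": "arm_command", "body": {
  "steps": [
    [0,0.2,-0.2,0,-0.08],
    [0,0.4,-0.4,-0.1,-0.16],
    [0,0.6,-0.6,-0.1,-0.24],
    [0,0.8,-0.8,-0.2,-0.32],
    [0,1,-1,-0.2,-0.4],
    [0,1,-1,-0.3,-0.48],
    [0,1,-1,-0.4,-0.56],
    [0,1,-1,-0.5,-0.647],
    [0,1,-1,-0.5,-0.647],
    [0,1,-1,-0.5,-0.647]
  ]
}}

```text
clock: 4.15
eef_pos: [0.3016, -0.3602, 0.3383]
ee_rot: [-180.0, -0.0, 92.2]
contact_force: [0.2, -0.2, 0.1]
gripper_width: 0.0437
```

Emit:
{"method": "arm_command", "body": {
  "steps": [
    [0,0.25,0.25,0,0],
    [0,0.5,0.5,-0.1,0],
    [0,0.75,0.75,-0.2,0],
    [0,1,1,-0.3,0],
    [0,1,1,-0.4,0],
    [0,1,1,-0.5,0],
    [0,1,1,-0.6,0],
    [0,1,1,-0.6,0],
    [0,1,1,-0.6,0],
    [0,1,1,-0.6,0]
  ]
}}

```text
clock: 5.4
eef_pos: [0.3971, -0.256, 0.3984]
ee_rot: [-180.0, -0.0, 92.4]
contact_force: [0.6, 0.2, 0.2]
gripper_width: 0.044
```

Emit:
{"method": "arm_command", "body": {
  "steps": [
    [0,0.2,0.2,0,0],
    [0,0.4,0.4,0,0],
    [0,0.6,0.6,0,0],
    [0,0.8,0.7,0,0],
    [0,1,0.8,0,0],
    [0,1,0.9,0,0],
    [0,1,1,0,0],
    [0,1,1,0,0],
    [0,1,1,0,0],
    [0,1,1,0,0]
  ]
}}

```text
clock: 6.65
eef_pos: [0.4928, -0.1521, 0.3987]
ee_rot: [-180.0, 0.0, 92.4]
contact_force: [-0.7, 0.8, -0.6]
gripper_width: 0.044
```

Emit:
{"method": "arm_command", "body": {
  "steps": [
    [0,0.2,0,0,0],
    [0,0.4,0,0,0],
    [0,0.6,0,0,0],
    [0,0.8,0,0,0],
    [0,1,0,0,0],
    [0,1,0,0,0],
    [0,1,0,0,0],
    [0,1,0,0,0],
    [0,1,0,0,0],
    [0,1,0,0,0]
  ]
}}

```text
clock: 7.9
eef_pos: [0.489, -0.0522, 0.3987]
ee_rot: [-180.0, 0.0, 92.4]
contact_force: [-0.9, 0.4, 0.2]
gripper_width: 0.0439
```

```bash
python3 -c "
from h import *;st();rel([.641,.158,.4],92.4)"
```

```text
7.9 pos [ 0.489  -0.0522  0.3987] rot [-180.     0.    92.4] q [ 27.  22. -40.  97.  15.  67. -14.] F [-0.9  0.4  0.2] w 0.0439
rel [ 2.037  1.606 -0.014] turn -0.00023452870101957994
```

Emit:
{"method": "arm_command", "body": {
  "steps": [
    [0,0.2,0.2,0,0],
    [0,0.4,0.4,0,0],
    [0,0.6,0.6,0,0],
    [0,0.8,0.8,0,0],
    [0,1,1,0,0],
    [0,1,1,0,0],
    [0,1,1,0,0],
    [0,1,1,0,0],
    [0,1,1,0,0],
    [0,1,1,0,0]
  ]
}}

```text
clock: 9.15
eef_pos: [0.5845, 0.0518, 0.3989]
ee_rot: [180.0, 0.0, 92.4]
contact_force: [0.1, -0.3, 0.2]
gripper_width: 0.044
```

Emit:
{"method": "arm_command", "body": {
  "steps": [
    [0,0.2,0.2,0,0],
    [0,0.4,0.4,0,0],
    [0,0.6,0.6,0,0],
    [0,0.8,0.6,0,0],
    [0,1,0.6,0,0],
    [0,1.0,0.6,0,0],
    [0,1.0,0.6,0.15,0],
    [0,1.0,0.6,0.3,0],
    [0,1.0,0.6,0.3,0],
    [0,1.0,0.6,0.3,0]
  ]
}}

```text
clock: 10.4
eef_pos: [0.6405, 0.1543, 0.3686]
ee_rot: [-180.0, 0.0, 92.4]
contact_force: [0.1, 0.6, 0.8]
gripper_width: 0.044
```

```bash
python3 - <<'E'
from h import *
o=st();rel([.641,.158,.29],92.4)
a=shot('scene','s1');b=shot('top','t1')
for n in ['door_handle']:
  for d in(a,b):
    for x in r.pinpoint(d,n): print(x['p'],np.round(x['point']),np.round(atz(d,x['point'],.3),3))
print(proj(a,o['eef_pos']),proj(b,o['eef_pos']))
im=np.hstack([cv2.resize(a['image'][100:280,300:480],None,fx=2.2,fy=2.2,interpolation=2),cv2.resize(b['image'][120:300,140:320],None,fx=2.2,fy=2.2,interpolation=2)])
cv2.imwrite('pics/x1.png',im)
E
```

```text
10.4 pos [0.6405 0.1543 0.3686] rot [-180.     0.    92.4] q [ -0.  39. -36.  71.  22.  77. -33.] F [0.1 0.6 0.8] w 0.044
rel [0.036 0.006 0.786] turn -0.00020449258193432722
0.74 [162. 369.] [0.634 0.175 0.3  ]
0.59 [333. 315.] [ 0.626 -0.466  0.3  ]
[np.float64(146.04665489333615), np.float64(372.2278747759917)] [np.float64(172.43291427682263), np.float64(219.75850711228162)]
```

View pics/x1.png

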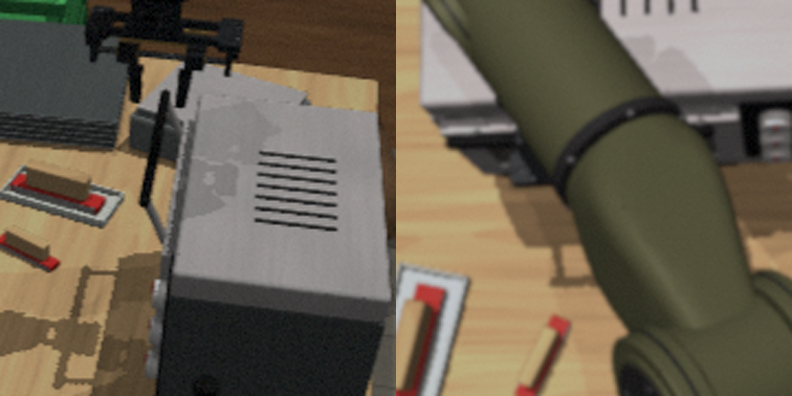

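The scene crop shows the two fingertips on either side of the black bar near (160,95). I'll descend and pinch it.

Emit:
{"method": "arm_command", "body": {
  "steps": [
    [0,0.04,0,0.2,0],
    [0,0.04,0,0.4,0],
    [0,0.04,0,0.6,0],
    [0,0.04,0,0.78,0],
    [0,0.04,0,0.78,0],
    [-1,0.04,0,0.78,0],
    [-1,0.04,0,0.78,0],
    [-1,0.04,0,0.78,0],
    [-1,0.04,0,0.78,0],
    [-1,0.04,0,0.78,0]
  ]
}}

```text
clock: 11.85
eef_pos: [0.6407, 0.1589, 0.2913]
ee_rot: [179.9, -0.0, 92.4]
contact_force: [0.4, -0.1, 2.6]
gripper_width: 0.0132
```

```bash
cat > arc.py <<'E'
from h import *
import sys
# plan arc in tool units from theta a to b in n rows; TCP is k below bar
o=st(); 
def fu(t): return .036*np.cos(t)+.225*np.sin(t), .225*np.cos(t)-.036*np.sin(t)
a,b,n=map(float,sys.argv[1:4])
f0,u0=fu(a)
for t in np.linspace(a,b,int(n)+1)[1:]:
    f,u=fu(t); print(round(t,3),'dy',round(-(f-f0)*10,2),'dz',round(-(u-u0)*10,2))
E
python3 arc.py 0.02 0.45 10
```

```text
11.85 pos [0.6407 0.1589 0.2913] rot [179.9  -0.   92.4] q [ -1.  42. -35.  79.  25.  67. -36.] F [ 0.4 -0.1  2.6] w 0.0132
0.063 dy -0.1 dz 0.02
0.106 dy -0.19 dz 0.04
0.149 dy -0.29 dz 0.07
0.192 dy -0.38 dz 0.1
0.235 dy -0.47 dz 0.14
0.278 dy -0.56 dz 0.18
0.321 dy -0.65 dz 0.22
0.364 dy -0.73 dz 0.27
0.407 dy -0.82 dz 0.32
0.45 dy -0.9 dz 0.37
```

Emit:
{"method": "arm_command", "body": {
  "steps": [
    [-1,0,-0.1,0.02,0],
    [-1,0,-0.19,0.04,0],
    [-1,0,-0.29,0.07,0],
    [-1,0,-0.38,0.1,0],
    [-1,0,-0.47,0.14,0],
    [-1,0,-0.56,0.18,0],
    [-1,0,-0.65,0.22,0],
    [-1,0,-0.73,0.27,0],
    [-1,0,-0.82,0.32,0],
    [-1,0,-0.9,0.37,0]
  ]
}}

```text
clock: 13.1
eef_pos: [0.5493, 0.1548, 0.2528]
ee_rot: [-179.9, 0.0, 92.4]
contact_force: [1.9, 0.8, -0.9]
gripper_width: 0.0137
```

```bash
python3 arc.py 0.45 0.95 10;python3 arc.py 0.95 1.43 10
```

```text
13.1 pos [0.5493 0.1548 0.2528] rot [-179.9    0.    92.4] q [  0.  37. -35.  98.  26.  53. -43.] F [ 1.9  0.8 -0.9] w 0.0137
0.5 dy -0.09 dz 0.07
0.55 dy -0.18 dz 0.14
0.6 dy -0.26 dz 0.22
0.65 dy -0.35 dz 0.3
0.7 dy -0.42 dz 0.38
0.75 dy -0.49 dz 0.47
0.8 dy -0.56 dz 0.56
0.85 dy -0.63 dz 0.65
0.9 dy -0.68 dz 0.75
0.95 dy -0.74 dz 0.85
13.1 pos [0.5493 0.1548 0.2528] rot [-179.9    0.    92.4] q [  0.  37. -35.  98.  26.  53. -43.] F [ 1.9  0.8 -0.9] w 0.0137
0.998 dy -0.05 dz 0.1
1.046 dy -0.09 dz 0.2
1.094 dy -0.12 dz 0.3
1.142 dy -0.16 dz 0.41
1.19 dy -0.18 dz 0.51
1.238 dy -0.2 dz 0.62
1.286 dy -0.22 dz 0.73
1.334 dy -0.23 dz 0.84
1.382 dy -0.24 dz 0.95
1.43 dy -0.24 dz 1.06
```

Emit:
{"method": "arm_command", "body": {
  "steps": [
    [-1,0,-0.09,0.07,0],
    [-1,0,-0.18,0.14,0],
    [-1,0,-0.26,0.22,0],
    [-1,0,-0.35,0.3,0],
    [-1,0,-0.42,0.38,0],
    [-1,0,-0.49,0.47,0],
    [-1,0,-0.56,0.56,0],
    [-1,0,-0.63,0.65,0],
    [-1,0,-0.68,0.75,0],
    [-1,0,-0.74,0.85,0]
  ]
}}

```text
clock: 14.35
eef_pos: [0.4763, 0.1518, 0.168]
ee_rot: [180.0, -0.0, 92.4]
contact_force: [4.0, -1.0, 0.9]
gripper_width: 0.0134
```

Emit:
{"method": "arm_command", "body": {
  "steps": [
    [-1,0,-0.05,0.1,0],
    [-1,0,-0.09,0.2,0],
    [-1,0,-0.12,0.3,0],
    [-1,0,-0.16,0.41,0],
    [-1,0,-0.18,0.51,0],
    [-1,0,-0.2,0.62,0],
    [-1,0,-0.22,0.73,0],
    [-1,0,-0.23,0.84,0],
    [-1,0,-0.24,0.95,0],
    [-1,0,-0.24,0.99,0]
  ]
}}

```text
clock: 15.6
eef_pos: [0.4518, 0.1508, 0.0688]
ee_rot: [-179.9, 0.0, 92.4]
contact_force: [-1.5, 1.2, 2.7]
gripper_width: 0.0131
```

```bash
python3 - <<'E'
from h import *
o=st()
a=shot('scene','s2');b=shot('top','t2')
im=np.hstack([cv2.resize(a['image'][80:350,200:480],None,fx=1.4,fy=1.4,interpolation=2),cv2.resize(b['image'][80:350,120:400],None,fx=1.4,fy=1.4,interpolation=2)])
cv2.imwrite('pics/x2.png',im)
E
```

```text
15.6 pos [0.4518 0.1508 0.0688] rot [-179.9    0.    92.4] q [-14.  47. -16. 122.  45.  17. -67.] F [-1.5  1.2  2.7] w 0.0131
```

View pics/x2.png

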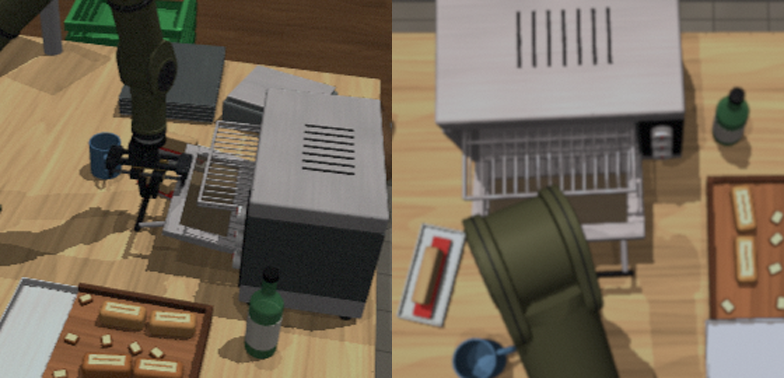

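The door is fully down: bar z is about 0.078, matching the stop, and the rack is drawn out. Next I'll measure the rolls.

```bash
cat > rolls.py <<'E'
from h import *
def rolls(b,z=.060,cls='roll0',pm=.3):
    out=[]
    for x in r.outline_of(b,cls):
        if x['p']<pm: continue
        m=x['mask'].astype(np.uint8); 
        if m.sum()<30: continue
        ys,xs=np.nonzero(m); P=np.array([atz(b,(v,u),z)[:2] for v,u in zip(ys,xs)],np.float32)
        (c,s,an)=cv2.minAreaRect(P); 
        if s[0]<s[1]: s=s[::-1]; an+=90
        an=(an+90)%180-90
        out.append((round(x['p'],2),np.round(c,3),np.round(s,3),round(an,1)))
    return out
E
python3 - <<'E'
from rolls import *
b=r.get_image('top')
for x in rolls(b): print(x)
# manual from c2 crop: stripe corners
E
```

```text
(0.77, array([ 0.583, -0.195]), array([0.092, 0.042]), 7.9)
(0.68, array([ 0.49 , -0.322]), array([0.091, 0.045]), 10.9)
(0.64, array([ 0.485, -0.198]), array([0.092, 0.042]), 1.7)
```

Emit:
{"method": "arm_command", "body": {
  "steps": [
    [0,0,0,0,0],
    [0,0,0,0,0],
    [0,0,0,0,0],
    [0,0,0,-0.2,0],
    [0,0,0,-0.4,0],
    [0,0,0,-0.6,0],
    [0,0,0,-0.8,0],
    [0,0,0,-1,0],
    [0,0,0,-1,0],
    [0,0,0,-1,0]
  ]
}}

```text
clock: 17.05
eef_pos: [0.4522, 0.1504, 0.1692]
ee_rot: [-180.0, 0.0, 92.4]
contact_force: [0.9, -0.7, 0.1]
gripper_width: 0.0441
```

Emit:
{"method": "arm_command", "body": {
  "steps": [
    [0.3,-0.2,0,-0.1,-0.08],
    [0.3,-0.4,0,-0.2,-0.16],
    [0.3,-0.6,0,-0.3,-0.24],
    [0.3,-0.8,0,-0.3,-0.32],
    [0.3,-1,0,-0.3,-0.4],
    [0.3,-1,0,-0.3,-0.48],
    [0.3,-1,0,-0.3,-0.56],
    [0.3,-1,0,-0.3,-0.64],
    [0.3,-1,0,-0.3,-0.72],
    [0.3,-1,0,-0.3,-0.8]
  ]
}}

```text
clock: 18.3
eef_pos: [0.4561, 0.0507, 0.1986]
ee_rot: [180.0, -0.1, -171.3]
contact_force: [0.0, 0.3, 0.4]
gripper_width: 0.0575
```

```bash
python3 -c "
from h import *;st();rel([.571,-.197,.12],187.9)"
```

```text
18.3 pos [0.4561 0.0507 0.1986] rot [ 1.800e+02 -1.000e-01 -1.713e+02] q [ 24.  42. -60. 119.  50.  50.  33.] F [0.  0.3 0.4] w 0.0575
rel [-0.761 -2.623  0.785] turn 0.006962097802154214
```

Emit:
{"method": "arm_command", "body": {
  "steps": [
    [0.3,-0.2,-0.2,0,0.007],
    [0.3,-0.4,-0.4,0,0.007],
    [0.3,-0.6,-0.6,0,0.007],
    [0.3,-0.76,-0.8,0,0.007],
    [0.3,-0.76,-1,0,0.007],
    [0.3,-0.76,-1,0,0.007],
    [0.3,-0.76,-1,0,0.007],
    [0.3,-0.76,-1,0,0.007],
    [0.3,-0.76,-1,0,0.007],
    [0.3,-0.76,-1,0,0.007]
  ]
}}

```text
clock: 19.55
eef_pos: [0.5464, -0.0366, 0.1998]
ee_rot: [-180.0, 0.0, -172.4]
contact_force: [-0.5, 0.1, 0.2]
gripper_width: 0.0572
```

Emit:
{"method": "arm_command", "body": {
  "steps": [
    [0.3,0,-0.25,0,0],
    [0.3,0,-0.5,0,0],
    [0.3,0,-0.75,0,0],
    [0.3,0,-1,0,0],
    [0.3,0,-1,0,0],
    [0.3,0,-1,0,0],
    [0.3,0,-1,0.2,0],
    [0.3,0,-1,0.4,0],
    [0.3,0,-1,0.4,0],
    [0.3,0,-1,0.4,0]
  ]
}}

```text
clock: 20.8
eef_pos: [0.5597, -0.1356, 0.1595]
ee_rot: [180.0, -0.0, -172.4]
contact_force: [-0.6, 0.0, -0.0]
gripper_width: 0.0574
```

```bash
python3 - <<'E'
from rolls import *
o=st()
b=shot('top','t3');a=shot('scene','s3')
for x in rolls(b): print(x)
print(rolls(a,.049))
rel([.571,-.197,.042],187.9)
E
```

```text
20.8 pos [ 0.5597 -0.1356  0.1595] rot [ 180.    -0.  -172.4] q [ 40.  53. -58. 101.  53.  58.  58.] F [-0.6  0.  -0. ] w 0.0574
(0.95, array([ 0.485, -0.197]), array([0.092, 0.043]), -1.1)
(0.55, array([ 0.554, -0.199]), array([0.043, 0.036]), 88.9)
(0.5, array([ 0.457, -0.314]), array([0.032, 0.015]), 43.7)
(0.34, array([0.298, 0.291]), array([0.122, 0.077]), 89.8)
[(0.89, array([ 0.585, -0.194]), array([0.091, 0.062]), 8.0), (0.86, array([ 0.585, -0.312]), array([0.091, 0.059]), 7.0), (0.62, array([ 0.485, -0.196]), array([0.097, 0.062]), 1.7)]
rel [-0.027 -0.619  1.183] turn -0.0027553606263343985
```

View pics/s3.png

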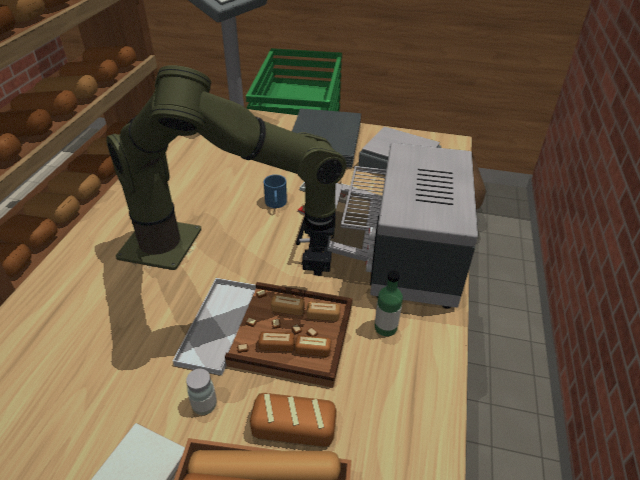

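Emit:
{"method": "arm_command", "body": {
  "steps": [
    [0.3,-0.03,-0.2,0,0],
    [0.3,-0.03,-0.4,0,0],
    [0.3,-0.03,-0.62,0,0],
    [0.3,-0.03,-0.62,0,0],
    [0.3,-0.03,-0.62,0.2,0],
    [0.3,-0.03,-0.62,0.4,0],
    [0.3,-0.03,-0.62,0.6,0],
    [0.3,-0.03,-0.62,0.8,0],
    [0.3,-0.03,-0.62,0.9,0],
    [0.3,-0.03,-0.62,1,0]
  ]
}}

```text
clock: 22.25
eef_pos: [0.571, -0.1969, 0.0591]
ee_rot: [180.0, 0.0, -172.4]
contact_force: [-0.0, -0.2, 0.6]
gripper_width: 0.0571
```

Emit:
{"method": "arm_command", "body": {
  "steps": [
    [0.3,0,0,0.1,0],
    [0.3,0,0,0.18,0],
    [0.3,0,0,0.18,0],
    [-1,0,0,0.18,0],
    [-1,0,0,0.18,0],
    [-1,0,0,0.18,0],
    [-1,0,0,0.18,0],
    [-1,0,0,0,0],
    [-1,0,0,-0.2,0],
    [-1,0,0,-0.4,0]
  ],
  "grip_force": 15
}}

```text
clock: 23.5
eef_pos: [0.5711, -0.197, 0.1017]
ee_rot: [-180.0, 0.1, -172.4]
contact_force: [0.1, -0.3, -0.5]
gripper_width: 0.0399
```

```bash
python3 - <<'E'
from h import *
o=st()
c,s=np.cos(np.radians(2.4)),np.sin(np.radians(2.4))
O=np.array([.689,.159])
def oven(x,y): return O+x*np.array([c,s])+y*np.array([-s,c])
for y in(.115,.05,-.015,-.08): 
    p=oven(-.062,y);print(y,p); rel([*p,.26],182.4)
E
```

```text
23.5 pos [ 0.5711 -0.197   0.1017] rot [-1.800e+02  1.000e-01 -1.724e+02] q [ 43.  59. -55.  98.  57.  56.  63.] F [ 0.1 -0.3 -0.5] w 0.0399
0.115 [0.62223868 0.27130283]
rel [-1.127  4.574 -1.583] turn 0.04315776272998164
0.05 [0.6249606  0.20635985]
rel [-1.068  3.927 -1.583] turn 0.04315776272998164
-0.015 [0.62768252 0.14141687]
rel [-1.009  3.28  -1.583] turn 0.04315776272998164
-0.08 [0.63040444 0.07647388]
rel [-0.951  2.632 -1.583] turn 0.04315776272998164
```

Emit:
{"method": "arm_command", "body": {
  "steps": [
    [-1,0,0.2,-0.2,0.043],
    [-1,-0.2,0.4,-0.4,0.043],
    [-1,-0.4,0.6,-0.6,0.043],
    [-1,-0.5,0.8,-0.8,0.043],
    [-1,-0.5,1,-1,0.043],
    [-1,-0.5,1,-1,0.043],
    [-1,-0.5,1,-1,0.043],
    [-1,-0.5,1,-1,0.043],
    [-1,-0.5,1,-1,0.043],
    [-1,-0.5,1,-1,0.043]
  ]
}}

```text
clock: 24.75
eef_pos: [0.6069, -0.0918, 0.1993]
ee_rot: [180.0, -0.0, -177.6]
contact_force: [-0.7, 0.0, -0.7]
gripper_width: 0.0399
```

```bash
python3 - <<'E'
from h import *
o=st()
b=shot('top','t4');a=shot('scene','s4')
for d in(a,b):
  for n in('rack_front','door_handle','oven_door_hinge'):
    for x in r.pinpoint(d,n)[:2]: print(n,x['p'],np.round(x['point']),np.round(atz(d,x['point'],dict(rack_front=.185,door_handle=.078,oven_door_hinge=.075)[n]),3))
im=np.hstack([cv2.resize(a['image'][120:290,260:480],None,fx=1.8,fy=2.4,interpolation=2),cv2.resize(b['image'][120:290,140:340],None,fx=2,fy=2.4,interpolation=2)])
cv2.imwrite('pics/x4.png',im)
rel([.622,.271,.26],182.4)
E
```

```text
24.75 pos [ 0.6069 -0.0918  0.1993] rot [ 180.    -0.  -177.6] q [ 34.  52. -58.  93.  48.  64.  55.] F [-0.7  0.  -0.7] w 0.0399
rack_front 0.66 [198. 364.] [0.631 0.154 0.185]
door_handle 0.69 [218. 304.] [0.444 0.145 0.078]
oven_door_hinge 0.69 [225. 375.] [0.67  0.168 0.075]
oven_door_hinge 0.46 [350. 241.] [ 0.421 -0.388  0.075]
rack_front 0.76 [196. 232.] [0.642 0.16  0.185]
door_handle 0.79 [273. 242.] [0.462 0.148 0.078]
door_handle 0.33 [195. 238.] [0.674 0.163 0.078]
oven_door_hinge 0.83 [196. 238.] [0.671 0.161 0.075]
oven_door_hinge 0.65 [275. 151.] [0.458 0.386 0.075]
rel [-0.301  3.614 -0.603] turn 0.00012119308708141337
```

View pics/x4.png

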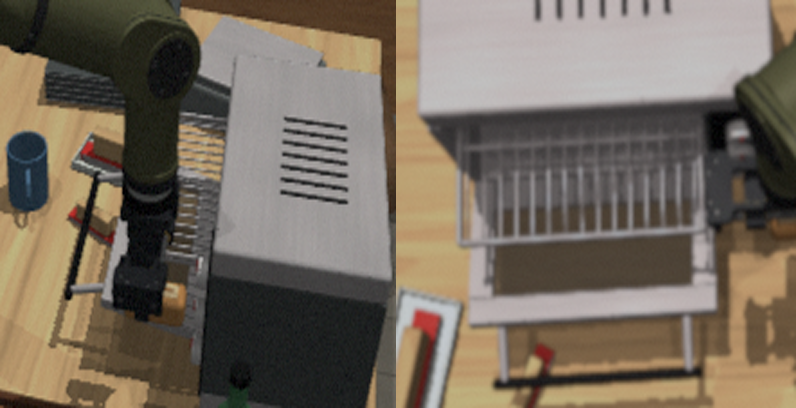

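Emit:
{"method": "arm_command", "body": {
  "steps": [
    [-1,0,0.1,-0.2,0],
    [-1,0,0.2,-0.4,0],
    [-1,-0.1,0.4,-0.5,0],
    [-1,-0.2,0.6,-0.5,0],
    [-1,-0.3,0.8,-0.5,0],
    [-1,-0.3,1,-0.5,0],
    [-1,-0.3,1,-0.5,0],
    [-1,-0.3,1,-0.5,0],
    [-1,-0.3,1,-0.5,0],
    [-1,-0.3,1,-0.5,0]
  ]
}}

```text
clock: 26.4
eef_pos: [0.6329, 0.0089, 0.2496]
ee_rot: [-180.0, -0.0, -177.7]
contact_force: [0.1, -0.2, -1.5]
gripper_width: 0.04
```

Emit:
{"method": "arm_command", "body": {
  "steps": [
    [-1,0,0.2,0,0],
    [-1,0,0.4,0,0],
    [-1,0,0.6,0,0],
    [-1,0,0.8,0,0],
    [-1,0,1,0,0],
    [-1,0,1,0,0],
    [-1,0,1,0,0],
    [-1,0,1,0,0],
    [-1,0,1,0,0],
    [-1,0,1,0,0]
  ]
}}

```text
clock: 27.65
eef_pos: [0.6288, 0.1092, 0.2497]
ee_rot: [-180.0, -0.0, -177.6]
contact_force: [-0.0, 0.1, -1.9]
gripper_width: 0.0396
```

Emit:
{"method": "arm_command", "body": {
  "steps": [
    [-1,0,0.2,0,0],
    [-1,0,0.4,0,0],
    [-1,0,0.6,0,0],
    [-1,0,0.8,0,0],
    [-1,0,1,0,0],
    [-1,0,1,0,0],
    [-1,0,1,0,0],
    [-1,0,1,0,0],
    [-1,0,1,0,0],
    [-1,0,1,0,0]
  ]
}}

```text
clock: 28.9
eef_pos: [0.6247, 0.209, 0.2497]
ee_rot: [-180.0, 0.0, -177.6]
contact_force: [-0.3, 0.8, -1.8]
gripper_width: 0.04
```

```bash
python3 - <<'E'
from h import *
o=st()
b=shot('top','t5');a=shot('scene','s5')
im=np.hstack([cv2.resize(a['image'][120:290,260:480],None,fx=1.8,fy=2.4,interpolation=2),cv2.resize(b['image'][120:290,140:340],None,fx=2,fy=2.4,interpolation=2)])
cv2.imwrite('pics/x5.png',im)
rel([.622,.271,.199],182.4)
E
```

```text
28.9 pos [0.6247 0.209  0.2497] rot [-180.     0.  -177.6] q [  4.  51. -57.  81.  43.  71.  35.] F [-0.3  0.8 -1.8] w 0.04
rel [0.001 0.617 0.507] turn -0.00013656157788754323
```

View pics/x5.png

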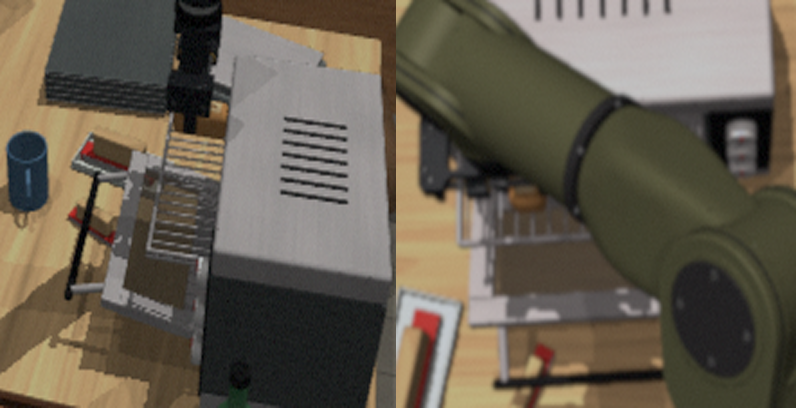

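Emit:
{"method": "arm_command", "body": {
  "steps": [
    [-1,0,0.2,0,0],
    [-1,0,0.4,0,0],
    [-1,0,0.57,0,0],
    [-1,0,0.57,0.15,0],
    [-1,0,0.57,0.3,0],
    [-1,0,0.57,0.45,0],
    [-1,0,0.57,0.52,0],
    [-1,0,0.57,0.52,0],
    [0.2,0,0.57,0.52,0],
    [0.2,0,0.57,0.52,0]
  ]
}}

```text
clock: 30.25
eef_pos: [0.6222, 0.2667, 0.1979]
ee_rot: [180.0, 0.0, -177.6]
contact_force: [-0.4, 0.4, 0.2]
gripper_width: 0.053
```

Emit:
{"method": "arm_command", "body": {
  "steps": [
    [0.2,0,0,-0.1,0],
    [0.2,0,0,-0.3,0],
    [0.2,0,0,-0.5,0],
    [0.2,0,0,-0.5,0],
    [0.2,0,-0.25,-0.5,0],
    [0.2,0,-0.5,-0.5,0],
    [0.2,0,-0.75,-0.5,0],
    [0.2,0,-1,-0.5,0],
    [0.2,0,-1,-0.5,0],
    [0.2,0,-1,-0.5,0]
  ]
}}

```text
clock: 31.5
eef_pos: [0.6259, 0.168, 0.2477]
ee_rot: [179.9, -0.0, -177.5]
contact_force: [-0.1, -0.9, 0.0]
gripper_width: 0.053
```

```bash
python3 - <<'E'
from rolls import *
o=st()
b=shot('top','t6');a=shot('scene','s6')
im=np.hstack([cv2.resize(a['image'][120:290,260:480],None,fx=1.8,fy=2.4,interpolation=2),cv2.resize(b['image'][120:290,140:340],None,fx=2,fy=2.4,interpolation=2)])
cv2.imwrite('pics/x6.png',im)
print(rolls(b)); print(rolls(a,.049))
rel([.475,-.197,.245],181.0)
E
```

```text
31.5 pos [0.6259 0.168  0.2477] rot [ 179.9   -0.  -177.5] q [  8.  50. -58.  83.  43.  70.  38.] F [-0.1 -0.9  0. ] w 0.053
[(0.84, array([ 0.489, -0.321]), array([0.092, 0.047]), 10.6), (0.69, array([0.674, 0.304]), array([0.097, 0.049]), 2.5), (0.59, array([ 0.583, -0.313]), array([0.089, 0.043]), 6.9)]
[(0.85, array([ 0.485, -0.196]), array([0.093, 0.061]), 3.7), (0.75, array([ 0.493, -0.323]), array([0.093, 0.06 ]), 13.8), (0.68, array([ 0.585, -0.312]), array([0.091, 0.06 ]), 8.3), (0.49, array([0.643, 0.5  ]), array([0.085, 0.035]), 88.1)]
rel [ 1.669 -3.581  0.026] turn 0.012678448089958275
```

View pics/x6.png

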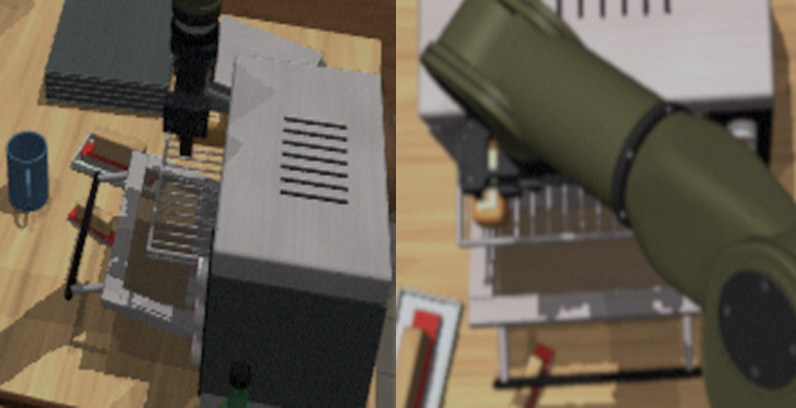

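Emit:
{"method": "arm_command", "body": {
  "steps": [
    [0.3,0,-0.2,0,0],
    [0.3,0.1,-0.4,0,0],
    [0.3,0.3,-0.6,0,0],
    [0.3,0.5,-0.8,0,0],
    [0.3,0.7,-1,0,0],
    [0.3,0.8,-1,0,0],
    [0.3,0.9,-1,0,0],
    [0.3,1,-1,0,0],
    [0.3,1,-1,0,0],
    [0.3,1,-1,0,0]
  ]
}}

```text
clock: 32.95
eef_pos: [0.531, 0.0629, 0.2478]
ee_rot: [180.0, 0.0, -177.6]
contact_force: [0.1, -0.4, 0.0]
gripper_width: 0.0574
```

Emit:
{"method": "arm_command", "body": {
  "steps": [
    [0.3,0.1,-0.2,0,0],
    [0.3,0.2,-0.4,0,0],
    [0.3,0.4,-0.6,0,0],
    [0.3,0.5,-0.8,0,0],
    [0.3,0.6,-1,0,0],
    [0.3,0.67,-1,0,0],
    [0.3,0.67,-1,0,0],
    [0.3,0.67,-1,0,0],
    [0.3,0.67,-1,0,0],
    [0.3,0.67,-1,0,0]
  ]
}}

```text
clock: 34.2
eef_pos: [0.4681, -0.0398, 0.2477]
ee_rot: [180.0, 0.0, -177.6]
contact_force: [0.8, -0.2, 0.7]
gripper_width: 0.0575
```

Emit:
{"method": "arm_command", "body": {
  "steps": [
    [0.3,0,-0.2,0.2,0],
    [0.3,0,-0.4,0.4,0],
    [0.3,0,-0.6,0.5,0],
    [0.3,0,-0.8,0.6,0],
    [0.3,0,-1,0.7,0],
    [0.3,0,-1,0.8,0],
    [0.3,0,-1,0.8,0],
    [0.3,0,-1,0.8,0],
    [0.3,0,-1,0.8,0],
    [0.3,0,-1,0.8,0]
  ]
}}

```text
clock: 35.45
eef_pos: [0.4723, -0.1398, 0.1681]
ee_rot: [-180.0, 0.0, -177.6]
contact_force: [0.5, -0.6, 0.4]
gripper_width: 0.0572
```

```bash
python3 - <<'E'
from rolls import *
o=st()
a=r.get_image('scene');b=shot('top','t7')
print(rolls(b)); print(rolls(a,.049))
rel([.474,-.197,.042],182)
E
```

```text
35.45 pos [ 0.4723 -0.1398  0.1681] rot [-180.     0.  -177.6] q [ 44.  47. -58. 115.  54.  50.  49.] F [ 0.5 -0.6  0.4] w 0.0572
[(0.88, array([ 0.584, -0.313]), array([0.09 , 0.043]), 7.6), (0.83, array([0.678, 0.304]), array([0.105, 0.049]), 2.2), (0.59, array([ 0.446, -0.19 ]), array([0.023, 0.013]), 55.7)]
[(0.97, array([ 0.492, -0.323]), array([0.091, 0.06 ]), 13.8), (0.91, array([ 0.487, -0.196]), array([0.096, 0.064]), -1.0), (0.83, array([ 0.585, -0.312]), array([0.091, 0.059]), 6.9), (0.75, array([0.61 , 0.498]), array([0.101, 0.099]), 2.7), (0.39, array([0.552, 0.216]), array([0.385, 0.244]), -87.3)]
rel [ 0.005 -0.569  1.258] turn 0.0034671819596004145
```

Emit:
{"method": "arm_command", "body": {
  "steps": [
    [0.3,0,-0.2,0.1,0],
    [0.3,0,-0.4,0.2,0],
    [0.3,0,-0.57,0.3,0],
    [0.3,0,-0.57,0.4,0],
    [0.3,0,-0.57,0.6,0],
    [0.3,0,-0.57,0.8,0],
    [0.3,0,-0.57,1,0],
    [0.3,0,-0.57,1,0],
    [0.3,0,-0.57,1,0],
    [0.3,0,-0.57,1,0]
  ]
}}

```text
clock: 36.9
eef_pos: [0.475, -0.197, 0.0685]
ee_rot: [-180.0, 0.1, -177.6]
contact_force: [0.6, 0.3, -0.4]
gripper_width: 0.0573
```

Emit:
{"method": "arm_command", "body": {
  "steps": [
    [0.3,0,0,0.15,0],
    [0.3,0,0,0.26,0],
    [0.3,0,0,0.26,0],
    [-1,0,0,0.26,0],
    [-1,0,0,0.26,0],
    [-1,0,0,0.26,0],
    [-1,0,0,0.26,0],
    [-1,0,0,0,0],
    [-1,0,0,-0.3,0],
    [-1,0,0,-0.6,0]
  ]
}}

```text
clock: 38.15
eef_pos: [0.4741, -0.197, 0.1284]
ee_rot: [180.0, -0.0, -177.6]
contact_force: [1.1, -0.2, -1.1]
gripper_width: 0.0398
```

```bash
python3 - <<'E'
from rolls import *
o=st()
rel([.6250,.208,.25],182.4)
E
```

```text
38.15 pos [ 0.4741 -0.197   0.1284] rot [ 180.    -0.  -177.6] q [ 48.  51. -54. 113.  58.  48.  53.] F [ 1.1 -0.2 -1.1] w 0.0398
rel [-1.678  3.983 -1.217] turn 0.00015005126618442924
```

Emit:
{"method": "arm_command", "body": {
  "steps": [
    [-1,0,0.2,-0.2,0],
    [-1,-0.1,0.4,-0.4,0],
    [-1,-0.3,0.6,-0.6,0],
    [-1,-0.5,0.8,-0.8,0],
    [-1,-0.6,1,-1,0],
    [-1,-0.8,1,-1,0],
    [-1,-0.9,1,-1,0],
    [-1,-1,1,-1,0],
    [-1,-1,1,-1,0],
    [-1,-1,1,-1,0]
  ]
}}

```text
clock: 39.4
eef_pos: [0.5695, -0.0932, 0.2274]
ee_rot: [-180.0, -0.1, -177.6]
contact_force: [0.9, 0.2, -0.7]
gripper_width: 0.0397
```

Emit:
{"method": "arm_command", "body": {
  "steps": [
    [-1,0,0.2,-0.1,0],
    [-1,-0.1,0.4,-0.2,0],
    [-1,-0.2,0.6,-0.22,0],
    [-1,-0.4,0.8,-0.22,0],
    [-1,-0.6,1,-0.22,0],
    [-1,-0.68,1,-0.22,0],
    [-1,-0.68,1,-0.22,0],
    [-1,-0.68,1,-0.22,0],
    [-1,-0.68,1,-0.22,0],
    [-1,-0.68,1,-0.22,0]
  ]
}}

```text
clock: 40.65
eef_pos: [0.6337, 0.0092, 0.2498]
ee_rot: [-180.0, -0.0, -177.6]
contact_force: [-0.3, -0.5, -0.9]
gripper_width: 0.0401
```

Emit:
{"method": "arm_command", "body": {
  "steps": [
    [-1,0,0.2,0,0],
    [-1,0,0.4,0,0],
    [-1,0,0.6,0,0],
    [-1,0,0.8,0,0],
    [-1,0,1,0,0],
    [-1,0,1,0,0],
    [-1,0,1,0,0],
    [-1,0,1,0,0],
    [-1,0,1,0,0],
    [-1,0,1,0,0]
  ]
}}

```text
clock: 41.9
eef_pos: [0.6298, 0.1093, 0.2497]
ee_rot: [-180.0, 0.0, -177.6]
contact_force: [0.5, -0.5, -1.7]
gripper_width: 0.0397
```

```bash
python3 - <<'E'
from h import *
o=st()
b=shot('top','t8');a=shot('scene','s8')
im=np.hstack([cv2.resize(a['image'][120:290,260:480],None,fx=1.8,fy=2.4,interpolation=2),cv2.resize(b['image'][120:290,140:340],None,fx=2,fy=2.4,interpolation=2)])
cv2.imwrite('pics/x8.png',im)
rel([.6254,.1965,.198],182.4)
E
```

```text
41.9 pos [0.6298 0.1093 0.2497] rot [-180.     0.  -177.6] q [ 14.  49. -58.  85.  43.  70.  42.] F [ 0.5 -0.5 -1.7] w 0.0397
rel [0.007 0.871 0.517] turn -6.253090954260188e-05
```

View pics/x8.png

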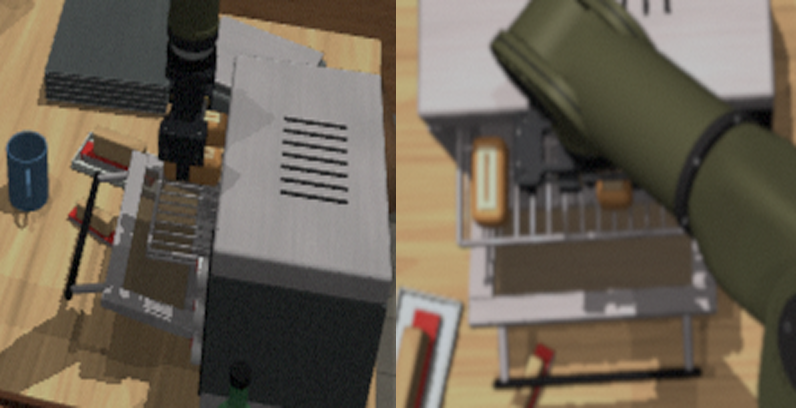

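Emit:
{"method": "arm_command", "body": {
  "steps": [
    [-1,0,0.25,0,0],
    [-1,0,0.5,0,0],
    [-1,0,0.75,0,0],
    [-1,0,0.87,0,0],
    [-1,0,0.87,0.15,0],
    [-1,0,0.87,0.35,0],
    [-1,0,0.87,0.52,0],
    [-1,0,0.87,0.52,0],
    [0.16,0,0.87,0.52,0],
    [0.16,0,0.87,0.52,0]
  ]
}}

```text
clock: 43.25
eef_pos: [0.6262, 0.1966, 0.1978]
ee_rot: [180.0, 0.0, -177.6]
contact_force: [-0.1, 0.1, -0.8]
gripper_width: 0.0512
```

Emit:
{"method": "arm_command", "body": {
  "steps": [
    [0.16,0,0,-0.1,0],
    [0.16,0,0,-0.3,0],
    [0.16,0,0,-0.5,0],
    [0.16,0,0,-0.5,0],
    [0.16,0,-0.25,-0.5,0],
    [0.16,0,-0.5,-0.5,0],
    [0.16,0,-0.75,-0.5,0],
    [0.16,0,-1,-0.5,0],
    [0.16,0,-1,-0.5,0],
    [0.16,0,-1,-0.5,0]
  ]
}}

```text
clock: 44.5
eef_pos: [0.6299, 0.0981, 0.2478]
ee_rot: [179.9, -0.0, -177.5]
contact_force: [0.2, 0.6, 0.4]
gripper_width: 0.0516
```

```bash
python3 - <<'E'
from rolls import *
o=st()
b=shot('top','t9');a=shot('scene','s9')
im=np.hstack([cv2.resize(a['image'][120:290,260:480],None,fx=1.8,fy=2.4,interpolation=2),cv2.resize(b['image'][120:290,140:340],None,fx=2,fy=2.4,interpolation=2)])
cv2.imwrite('pics/x9.png',im)
print(rolls(b)); print(rolls(a,.049))
rel([.574,-.314,.248],187.2)
E
```

```text
44.5 pos [0.6299 0.0981 0.2478] rot [ 179.9   -0.  -177.5] q [ 15.  49. -58.  85.  43.  69.  43.] F [0.2 0.6 0.4] w 0.0516
[(0.75, array([0.678, 0.224]), array([0.105, 0.046]), 1.6), (0.73, array([0.677, 0.304]), array([0.107, 0.049]), 2.5), (0.68, array([ 0.461, -0.34 ]), array([0.047, 0.024]), -28.3), (0.63, array([ 0.77 , -0.176]), array([0.126, 0.067]), -11.7), (0.57, array([ 0.613, -0.305]), array([0.027, 0.014]), 43.2)]
[(0.72, array([ 0.489, -0.322]), array([0.09 , 0.057]), 13.8), (0.65, array([ 0.578, -0.298]), array([0.09, 0.06]), 13.8), (0.55, array([0.648, 0.417]), array([0.093, 0.034]), -88.6), (0.55, array([0.64 , 0.507]), array([0.085, 0.045]), -82.4)]
rel [ 7.410e-01 -4.093e+00 -4.000e-03] turn -0.03899686042185995
```

View pics/x9.png

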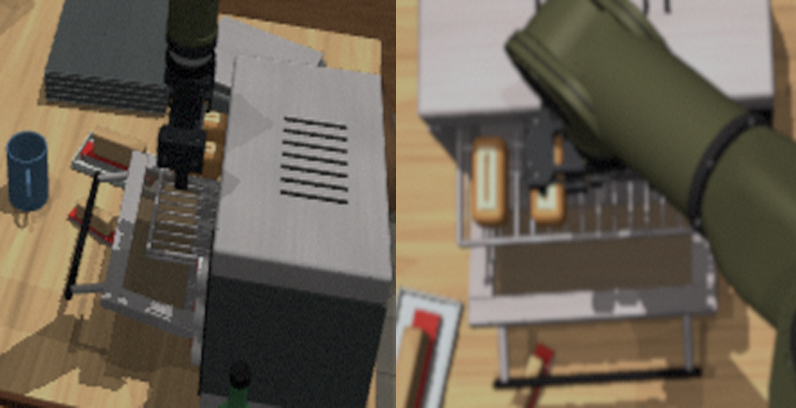

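Emit:
{"method": "arm_command", "body": {
  "steps": [
    [0.4,0,-0.2,0,0],
    [0.4,0.1,-0.4,0,0],
    [0.4,0.3,-0.6,0,0],
    [0.4,0.5,-0.8,0,0],
    [0.4,0.7,-1,0,0],
    [0.4,0.74,-1,0,0],
    [0.4,0.74,-1,0,0],
    [0.4,0.74,-1,0,0],
    [0.4,0.74,-1,0,0],
    [0.4,0.74,-1,0,0]
  ]
}}

```text
clock: 45.95
eef_pos: [0.5607, -0.0058, 0.2477]
ee_rot: [180.0, 0.0, -177.6]
contact_force: [0.3, 0.2, -0.1]
gripper_width: 0.0615
```

Emit:
{"method": "arm_command", "body": {
  "steps": [
    [0.4,0,-0.2,0,0],
    [0.4,0,-0.4,0,0],
    [0.4,0,-0.6,0,0],
    [0.4,0,-0.8,0,0],
    [0.4,0,-1,0,0],
    [0.4,0,-1,0,0],
    [0.4,0,-1,0,0],
    [0.4,0,-1,0,0],
    [0.4,0,-1,0,0],
    [0.4,0,-1,0,0]
  ]
}}

```text
clock: 47.2
eef_pos: [0.5648, -0.1057, 0.2478]
ee_rot: [-180.0, 0.0, -177.5]
contact_force: [-0.4, -0.8, 0.3]
gripper_width: 0.0616
```

```bash
python3 - <<'E'
from rolls import *
o=st()
b=shot('top','t10');a=shot('scene','s10')
im=np.hstack([cv2.resize(a['image'][270:390,220:360],None,fx=2.8,fy=3.2,interpolation=2),cv2.resize(b['image'][190:320,330:460],None,fx=3,fy=3,interpolation=2)[:384]])
cv2.imwrite('pics/x10.png',im)
print(rolls(b)); print(rolls(a,.049))
E
```

```text
47.2 pos [ 0.5648 -0.1057  0.2478] rot [-180.     0.  -177.5] q [ 38.  46. -61.  97.  44.  65.  57.] F [-0.4 -0.8  0.3] w 0.0616
[]
[(0.82, array([0.61 , 0.504]), array([0.104, 0.088]), 1.2), (0.79, array([ 0.488, -0.322]), array([0.093, 0.063]), 13.8), (0.62, array([0.611, 0.418]), array([0.102, 0.1  ]), 3.8)]
```

View pics/x10.png

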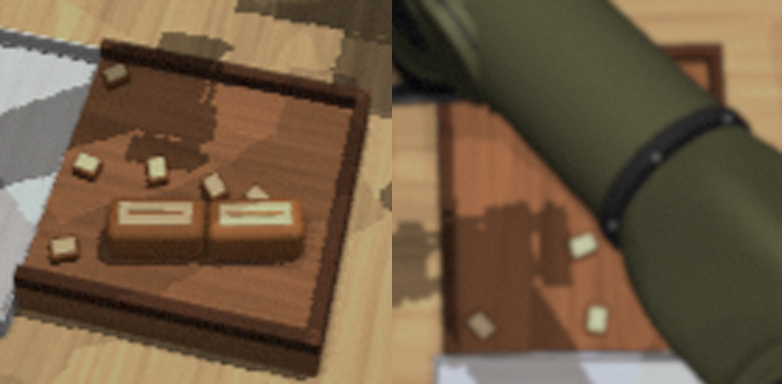

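```bash
python3 - <<'E'
from h import *
a=r.get_image('scene')
cv2.imwrite('pics/x11.png',cv2.resize(a['image'][310:380,240:350],None,fx=7,fy=7,interpolation=cv2.INTER_CUBIC))
def f(x,y,z): return np.round(atz(a,(270+y/3.2,220+x/2.8),z)[:2],3)
for p in((222,213),(292,212),(118,213),(193,213),(256,213),(155,213)): print(p,f(*p,.067))
E
```

```text
(222, 213) [ 0.548 -0.308]
(292, 212) [ 0.61  -0.292]
(118, 213) [ 0.457 -0.33 ]
(193, 213) [ 0.523 -0.314]
(256, 213) [ 0.578 -0.3  ]
(155, 213) [ 0.489 -0.322]
```

View pics/x11.png

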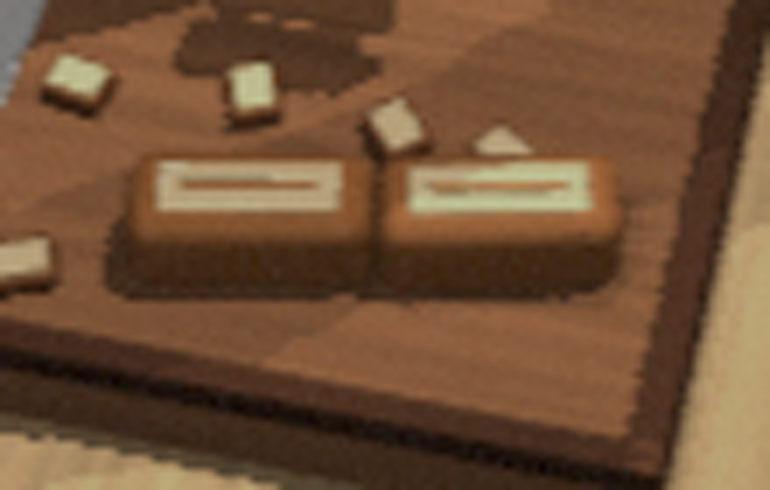

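```bash
python3 - <<'E'
from h import *
rel([.567,-.303,.047],193.5);rel([.477,-.325,.047],193.5)
E
```

```text
rel [ 0.061 -1.968  2.007] turn -0.09237510837538991
rel [ 0.969 -2.15   2.007] turn -0.09237510837538991
```

Emit:
{"method": "arm_command", "body": {
  "steps": [
    [0.4,0,-0.2,0.1,-0.03],
    [0.4,0,-0.4,0.2,-0.06],
    [0.4,0,-0.6,0.3,-0.092],
    [0.4,0,-0.8,0.4,-0.092],
    [0.4,0,-1,0.6,-0.092],
    [0.4,0,-1,0.8,-0.092],
    [0.4,0,-1,1,-0.092],
    [0.4,0,-1,1,-0.092],
    [0.4,0,-1,1,-0.092],
    [0.4,0,-1,1,-0.092]
  ]
}}

```text
clock: 48.7
eef_pos: [0.5696, -0.2056, 0.1486]
ee_rot: [-180.0, 0.1, -166.5]
contact_force: [0.3, 0.4, 0.2]
gripper_width: 0.0612
```

```bash
python3 - <<'E'
from h import *
st();rel([.567,-.303,.047],193.5)
E
```

```text
48.7 pos [ 0.5696 -0.2056  0.1486] rot [-1.800e+02  1.000e-01 -1.665e+02] q [ 45.  56. -59.  97.  54.  60.  72.] F [0.3 0.4 0.2] w 0.0612
rel [ 0.254 -0.941  1.016] turn -0.00014316046665499015
```

Emit:
{"method": "arm_command", "body": {
  "steps": [
    [0.25,0.1,-0.25,0,0],
    [0.25,0.25,-0.5,0,0],
    [0.25,0.25,-0.75,0,0],
    [0.25,0.25,-0.94,0,0],
    [0.25,0.25,-0.94,0,0],
    [0.25,0.25,-0.94,0.2,0],
    [0.25,0.25,-0.94,0.4,0],
    [0.25,0.25,-0.94,0.5,0],
    [0.25,0.25,-0.94,0.5,0],
    [0.25,0.25,-0.94,0.5,0]
  ]
}}

```text
clock: 49.95
eef_pos: [0.5669, -0.3031, 0.0981]
ee_rot: [-180.0, 0.0, -166.5]
contact_force: [0.0, -0.0, -0.2]
gripper_width: 0.0552
```

```bash
python3 - <<'E'
from rolls import *
st();rel([.567,-.303,.047],193.5)
a=r.get_image('scene')
cv2.imwrite('pics/x12.png',cv2.resize(a['image'][260:380,220:360],None,fx=5,fy=5,interpolation=cv2.INTER_CUBIC))
print(rolls(a,.049))
E
```

```text
49.95 pos [ 0.5669 -0.3031  0.0981] rot [-180.     0.  -166.5] q [ 51.  62. -56.  91.  58.  60.  81.] F [ 0.  -0.  -0.2] w 0.0552
rel [-0.001  0.     0.511] turn -0.0002879853671316823
[(0.84, array([0.611, 0.508]), array([0.104, 0.086]), -0.2), (0.79, array([ 0.579, -0.3  ]), array([0.085, 0.057]), 13.8), (0.67, array([0.612, 0.416]), array([0.107, 0.095]), 2.0), (0.65, array([ 0.487, -0.321]), array([0.087, 0.063]), 17.4)]
```

View pics/x12.png

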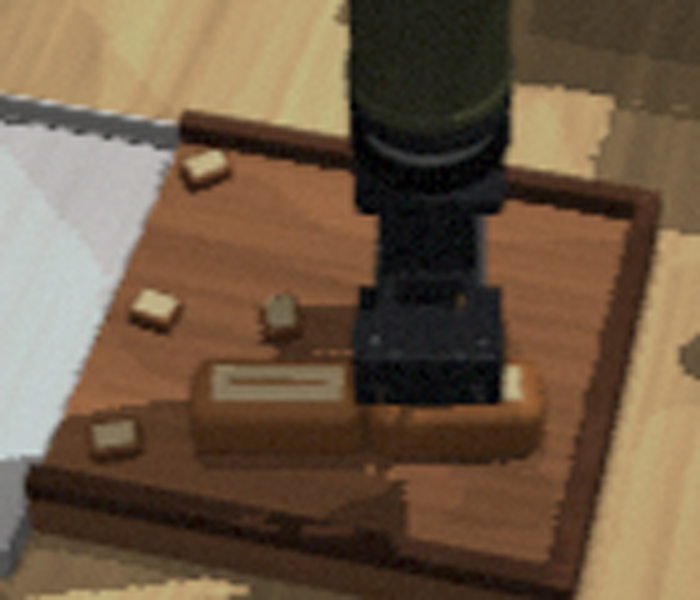

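Emit:
{"method": "arm_command", "body": {
  "steps": [
    [0.25,0,0,0.15,0],
    [0.25,0,0,0.3,0],
    [0.25,0,0,0.42,0],
    [0.25,0,0,0.52,0],
    [0.25,0,0,0.52,0],
    [-1,0,0,0.52,0],
    [-1,0,0,0.52,0],
    [-1,0,0,0.52,0],
    [-1,0,0,0.52,0],
    [-1,0,0,0.3,0]
  ],
  "grip_force": 18
}}

```text
clock: 51.3
eef_pos: [0.5651, -0.3032, 0.0669]
ee_rot: [179.9, -0.2, -166.5]
contact_force: [-0.5, 0.8, -0.1]
gripper_width: 0.0399
```

```bash
python3 - <<'E'
from h import *
st();rel([.6285,.126,.25],182.4)
E
```

```text
51.3 pos [ 0.5651 -0.3032  0.0669] rot [ 179.9   -0.2 -166.5] q [ 51.  64. -55.  92.  60.  58.  80.] F [-0.5  0.8 -0.1] w 0.0399
rel [-1.61   4.029 -1.83 ] turn 0.09220494105049587
```

Emit:
{"method": "arm_command", "body": {
  "steps": [
    [-1,0,0,-0.3,0],
    [-1,0,0.2,-0.5,0.03],
    [-1,0,0.4,-0.7,0.06],
    [-1,-0.1,0.6,-0.9,0.092],
    [-1,-0.2,0.8,-1,0.092],
    [-1,-0.3,1,-1,0.092],
    [-1,-0.4,1,-1,0.092],
    [-1,-0.4,1,-1,0.092],
    [-1,-0.4,1,-1,0.092],
    [-1,-0.4,1,-1,0.092]
  ]
}}

```text
clock: 52.55
eef_pos: [0.5817, -0.1977, 0.1674]
ee_rot: [-180.0, -0.0, -177.7]
contact_force: [0.3, 0.7, 0.1]
gripper_width: 0.04
```

```bash
python3 - <<'E'
from h import *
st();rel([.6283,.1264,.25],182.4)
E
```

```text
52.55 pos [ 0.5817 -0.1977  0.1674] rot [-180.    -0.  -177.7] q [ 43.  54. -57.  94.  51.  61.  63.] F [0.3 0.7 0.1] w 0.04
rel [-0.598  3.219 -0.828] turn -0.0004955107401229952
```

Emit:
{"method": "arm_command", "body": {
  "steps": [
    [-1,0,0.2,-0.2,0],
    [-1,-0.1,0.4,-0.4,0],
    [-1,-0.2,0.6,-0.6,0],
    [-1,-0.3,0.8,-0.83,0],
    [-1,-0.4,1,-0.83,0],
    [-1,-0.5,1,-0.83,0],
    [-1,-0.6,1,-0.83,0],
    [-1,-0.6,1,-0.83,0],
    [-1,-0.6,1,-0.83,0],
    [-1,-0.6,1,-0.83,0]
  ]
}}

```text
clock: 53.8
eef_pos: [0.6375, -0.0949, 0.2505]
ee_rot: [-180.0, -0.0, -177.6]
contact_force: [-0.1, -0.6, -1.5]
gripper_width: 0.0399
```

Emit:
{"method": "arm_command", "body": {
  "steps": [
    [-1,0,0.2,0,0],
    [-1,0,0.4,0,0],
    [-1,0,0.6,0,0],
    [-1,0,0.8,0,0],
    [-1,0,1,0,0],
    [-1,0,1,0,0],
    [-1,0,1,0,0],
    [-1,0,1,0,0],
    [-1,0,1,0,0],
    [-1,0,1,0,0]
  ]
}}

```text
clock: 55.05
eef_pos: [0.6337, 0.0051, 0.2507]
ee_rot: [-180.0, -0.0, -177.6]
contact_force: [-0.2, 1.2, -1.3]
gripper_width: 0.0399
```

```bash
python3 - <<'E'
from h import *
o=st()
rel([.6283,.1264,.202],182.4)
b=shot('top','t13');a=shot('scene','s13')
im=np.hstack([cv2.resize(a['image'][120:290,260:480],None,fx=1.8,fy=2.4,interpolation=2),cv2.resize(b['image'][120:290,140:340],None,fx=2,fy=2.4,interpolation=2)])
cv2.imwrite('pics/x13.png',im)
E
```

```text
55.05 pos [0.6337 0.0051 0.2507] rot [-180.    -0.  -177.6] q [ 24.  49. -59.  86.  44.  70.  51.] F [-0.2  1.2 -1.3] w 0.0399
rel [0.004 1.214 0.487] turn -0.00026065316894422115
```

View pics/x13.png

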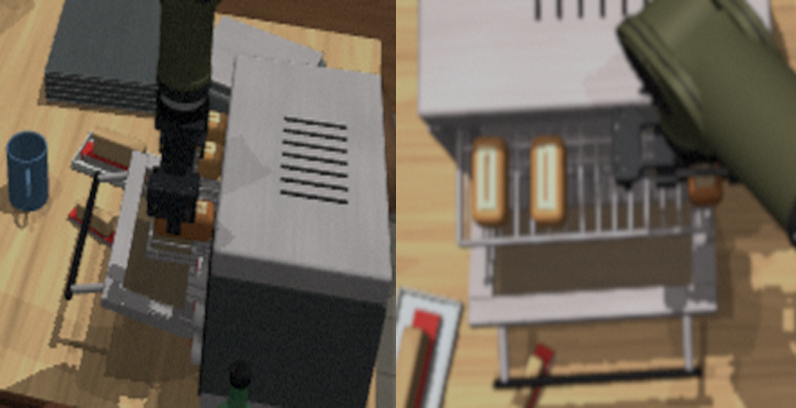

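Emit:
{"method": "arm_command", "body": {
  "steps": [
    [-1,0,0.2,0,0],
    [-1,0,0.4,0,0],
    [-1,0,0.6,0,0],
    [-1,0,0.8,0,0],
    [-1,0,1,0,0],
    [-1,0,1,0,0],
    [-1,0,1,0,0],
    [-1,0,1,0,0],
    [-1,0,1,0,0],
    [-1,0,1,0,0]
  ]
}}

```text
clock: 56.4
eef_pos: [0.6295, 0.105, 0.2507]
ee_rot: [-180.0, -0.0, -177.6]
contact_force: [-0.1, 0.5, -1.1]
gripper_width: 0.0396
```

Emit:
{"method": "arm_command", "body": {
  "steps": [
    [-1,0,0.1,0,0],
    [-1,0,0.21,0,0],
    [-1,0,0.21,0,0],
    [-1,0,0.21,0.2,0],
    [-1,0,0.21,0.35,0],
    [-1,0,0.21,0.49,0],
    [-1,0,0.21,0.49,0],
    [-1,0,0.21,0.49,0],
    [0.16,0,0.21,0.49,0],
    [0.16,0,0.21,0.49,0]
  ]
}}

```text
clock: 57.65
eef_pos: [0.6287, 0.1266, 0.2019]
ee_rot: [180.0, 0.0, -177.6]
contact_force: [0.1, -0.2, 1.3]
gripper_width: 0.051
```

Emit:
{"method": "arm_command", "body": {
  "steps": [
    [0.16,0,0,-0.1,0],
    [0.16,0,0,-0.3,0],
    [0.16,0,0,-0.5,0],
    [0.16,0,0,-0.5,0],
    [0.16,0,-0.25,-0.5,0],
    [0.16,0.1,-0.5,-0.5,0],
    [0.16,0.3,-0.75,-0.5,0],
    [0.16,0.5,-1,-0.5,0],
    [0.16,0.7,-1,-0.5,0],
    [0.16,0.8,-1,-0.5,0]
  ]
}}

```text
clock: 58.9
eef_pos: [0.5519, 0.0227, 0.2516]
ee_rot: [-180.0, -0.0, -177.6]
contact_force: [0.5, 0.4, -0.1]
gripper_width: 0.0512
```

```bash
python3 - <<'E'
from rolls import *
o=st()
b=shot('top','t14');a=shot('scene','s14')
im=np.hstack([cv2.resize(a['image'][120:380,220:480],None,fx=1.6,fy=1.6,interpolation=2),cv2.resize(b['image'][120:380,140:400],None,fx=1.4,fy=1.6,interpolation=2)])
cv2.imwrite('pics/x14.png',im)
print(rolls(b)); print(rolls(a,.049))
rel([.477,-.325,.248],193.5)
E
```

```text
58.9 pos [0.5519 0.0227 0.2516] rot [-180.    -0.  -177.6] q [ 26.  44. -61. 100.  43.  63.  43.] F [ 0.5  0.4 -0.1] w 0.0512
[(0.84, array([0.678, 0.224]), array([0.106, 0.047]), 1.6), (0.68, array([0.698, 0.161]), array([0.07 , 0.026]), 8.7), (0.6, array([0.678, 0.303]), array([0.106, 0.052]), 2.2), (0.4, array([0.564, 0.162]), array([0.333, 0.239]), -88.2)]
[(0.93, array([ 0.487, -0.322]), array([0.089, 0.057]), 13.8), (0.93, array([0.615, 0.337]), array([0.098, 0.096]), 8.1), (0.85, array([0.613, 0.424]), array([0.102, 0.082]), 5.3), (0.71, array([0.61 , 0.506]), array([0.103, 0.083]), 2.7)]
rel [ 0.912 -3.45   0.037] turn -0.09223208214194092
```

View pics/x14.png

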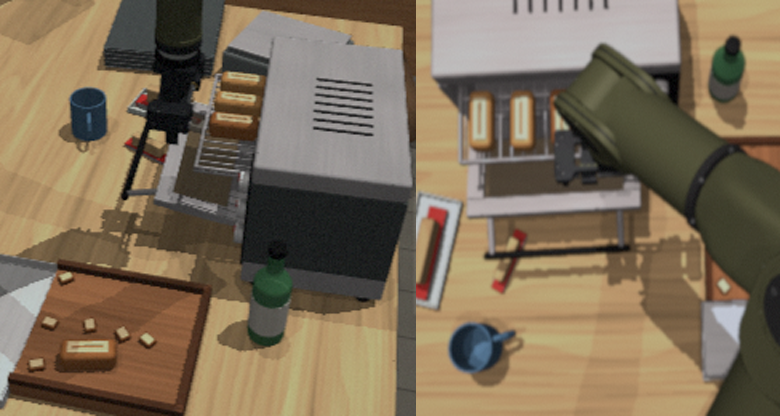

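Emit:
{"method": "arm_command", "body": {
  "steps": [
    [0.25,0.1,-0.2,0,0],
    [0.25,0.2,-0.4,0,0],
    [0.25,0.4,-0.6,0,0],
    [0.25,0.6,-0.8,0,0],
    [0.25,0.8,-1,0,0],
    [0.25,0.91,-1,0,0],
    [0.25,0.91,-1,0,0],
    [0.25,0.91,-1,0,0],
    [0.25,0.91,-1,0,0],
    [0.25,0.91,-1,0,0]
  ]
}}

```text
clock: 60.35
eef_pos: [0.4665, -0.08, 0.2517]
ee_rot: [180.0, 0.0, -177.5]
contact_force: [0.0, 0.3, 0.2]
gripper_width: 0.055
```

Emit:
{"method": "arm_command", "body": {
  "steps": [
    [0.25,0,-0.2,0,0],
    [0.25,0,-0.4,0.1,0],
    [0.25,0,-0.6,0.2,0],
    [0.25,0,-0.8,0.4,0],
    [0.25,0,-1,0.6,0],
    [0.25,0,-1,0.8,0],
    [0.25,0,-1,0.8,0],
    [0.25,0,-1,0.8,0],
    [0.25,0,-1,0.8,0],
    [0.25,0,-1,0.8,0]
  ]
}}

```text
clock: 61.6
eef_pos: [0.4707, -0.1804, 0.1723]
ee_rot: [-180.0, 0.1, -177.6]
contact_force: [0.2, 0.5, -0.2]
gripper_width: 0.055
```

Emit:
{"method": "arm_command", "body": {
  "steps": [
    [0.25,0,-0.2,0,-0.03],
    [0.25,0,-0.4,0,-0.06],
    [0.25,0,-0.6,0,-0.092],
    [0.25,0,-0.8,0,-0.092],
    [0.25,0,-1,0.1,-0.092],
    [0.25,0,-1,0.2,-0.092],
    [0.25,0,-1,0.3,-0.092],
    [0.25,0,-1,0.4,-0.092],
    [0.25,0,-1,0.4,-0.092],
    [0.25,0,-1,0.4,-0.092]
  ]
}}

```text
clock: 62.85
eef_pos: [0.4748, -0.2799, 0.1319]
ee_rot: [-180.0, 0.0, -166.5]
contact_force: [0.3, -0.1, 0.1]
gripper_width: 0.0552
```

```bash
python3 - <<'E'
from rolls import *
o=st()
a=shot('scene','s15')
print(rolls(a,.049))
rel([.477,-.325,.045],193.5)
E
```

```text
62.85 pos [ 0.4748 -0.2799  0.1319] rot [-180.     0.  -166.5] q [ 57.  54. -59. 107.  58.  55.  75.] F [ 0.3 -0.1  0.1] w 0.0552
[(0.74, array([ 0.487, -0.321]), array([0.089, 0.06 ]), 13.8), (0.56, array([0.614, 0.422]), array([0.098, 0.08 ]), 7.9), (0.56, array([0.616, 0.333]), array([0.1  , 0.085]), 5.3), (0.55, array([0.609, 0.507]), array([0.1  , 0.082]), 7.0)]
rel [ 0.084 -0.44   0.871] turn -0.0002775068837384727
```

Emit:
{"method": "arm_command", "body": {
  "steps": [
    [0.25,0.08,-0.22,0,0],
    [0.25,0.08,-0.43,0,0],
    [0.25,0.08,-0.43,0,0],
    [0.25,0.08,-0.43,0.25,0],
    [0.25,0.08,-0.43,0.5,0],
    [0.25,0.08,-0.43,0.65,0],
    [0.25,0.08,-0.43,0.8,0],
    [0.25,0.08,-0.43,0.87,0],
    [0.25,0.08,-0.43,0.87,0],
    [0.25,0.08,-0.43,0.87,0]
  ]
}}

```text
clock: 64.2
eef_pos: [0.4772, -0.3241, 0.0453]
ee_rot: [-180.0, 0.1, -166.6]
contact_force: [-0.0, -0.1, -0.2]
gripper_width: 0.0549
```

Emit:
{"method": "arm_command", "body": {
  "steps": [
    [-1,0,0,0,0],
    [-1,0,0,0,0],
    [-1,0,0,0,0],
    [-1,0,0,0,0],
    [-1,0,0,-0.2,0],
    [-1,0,0,-0.4,0],
    [-1,0,0,-0.6,0.03],
    [-1,0,0,-0.8,0.06],
    [-1,0,0,-1,0.09],
    [-1,0,0,-1,0.09]
  ]
}}

```text
clock: 65.45
eef_pos: [0.4781, -0.3241, 0.1473]
ee_rot: [-179.9, 0.2, -177.3]
contact_force: [1.0, 0.7, -0.5]
gripper_width: 0.0399
```

```bash
python3 - <<'E'
from h import *
st();rel([.6313,.0565,.25],182.4)
E
```

```text
65.45 pos [ 0.4781 -0.3241  0.1473] rot [-179.9    0.2 -177.3] q [ 60.  54. -57. 102.  54.  57.  73.] F [ 1.   0.7 -0.5] w 0.0399
rel [-1.714  3.728 -1.028] turn 0.0025121913128733314
```

Emit:
{"method": "arm_command", "body": {
  "steps": [
    [-1,-0.2,0.2,-0.2,0],
    [-1,-0.4,0.4,-0.4,0],
    [-1,-0.6,0.6,-0.6,0],
    [-1,-0.8,0.8,-0.8,0],
    [-1,-0.8,1,-1,0],
    [-1,-0.8,1,-1,0],
    [-1,-0.8,1,-1,0],
    [-1,-0.8,1,-1,0],
    [-1,-0.8,1,-1,0],
    [-1,-0.8,1,-1,0]
  ]
}}

```text
clock: 66.7
eef_pos: [0.5518, -0.2208, 0.2444]
ee_rot: [180.0, -0.0, -177.4]
contact_force: [-0.2, -0.7, -0.6]
gripper_width: 0.0396
```

Emit:
{"method": "arm_command", "body": {
  "steps": [
    [-1,-0.2,0.2,0,0],
    [-1,-0.4,0.4,0,0],
    [-1,-0.6,0.6,0,0],
    [-1,-0.8,0.8,0,0],
    [-1,-0.9,1,0,0],
    [-1,-0.9,1,0,0],
    [-1,-0.9,1,0,0],
    [-1,-0.9,1,0,0],
    [-1,-0.9,1,0,0],
    [-1,-0.9,1,0,0]
  ]
}}

```text
clock: 67.95
eef_pos: [0.6372, -0.1169, 0.2447]
ee_rot: [-180.0, 0.0, -177.4]
contact_force: [0.2, 0.5, -0.8]
gripper_width: 0.04
```

Emit:
{"method": "arm_command", "body": {
  "steps": [
    [-1,0,0.2,0,0],
    [-1,0,0.4,0,0],
    [-1,0,0.6,0,0],
    [-1,0,0.8,0,0],
    [-1,0,1,0,0],
    [-1,0,1,0,0],
    [-1,0,1,0,0],
    [-1,0,1,0,0],
    [-1,0,1,0,0],
    [-1,0,1,0,0]
  ]
}}

```text
clock: 69.2
eef_pos: [0.6327, -0.0169, 0.2446]
ee_rot: [-180.0, -0.0, -177.4]
contact_force: [0.9, -0.2, -0.8]
gripper_width: 0.0397
```

```bash
python3 - <<'E'
from h import *
o=st()
rel([.6312,.0565,.2],182.4)
b=shot('top','t16');a=shot('scene','s16')
im=np.hstack([cv2.resize(a['image'][120:290,260:480],None,fx=1.8,fy=2.4,interpolation=2),cv2.resize(b['image'][120:290,140:340],None,fx=2,fy=2.4,interpolation=2)])
cv2.imwrite('pics/x16.png',im)
E
```

```text
69.2 pos [ 0.6327 -0.0169  0.2446] rot [-180.    -0.  -177.4] q [ 26.  50. -59.  87.  44.  69.  53.] F [ 0.9 -0.2 -0.8] w 0.0397
rel [-0.019  0.734  0.446] turn 0.0017592848899369074
```

View pics/x16.png

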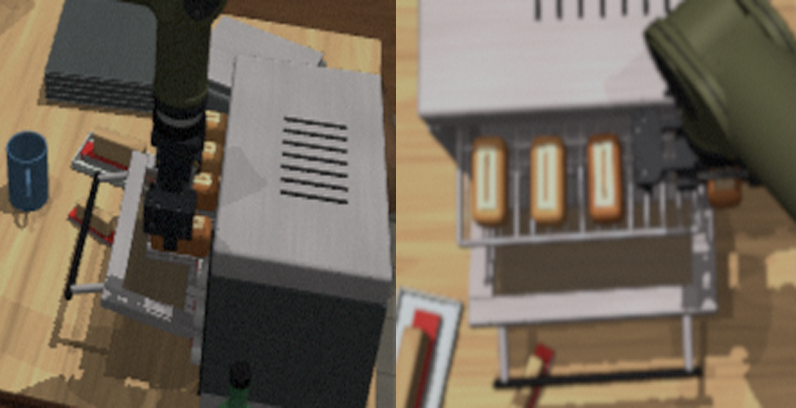

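Emit:
{"method": "arm_command", "body": {
  "steps": [
    [-1,-0.02,0.25,0,0],
    [-1,-0.02,0.5,0,0],
    [-1,-0.02,0.73,0,0],
    [-1,-0.02,0.73,0,0],
    [-1,-0.02,0.73,0.15,0],
    [-1,-0.02,0.73,0.3,0],
    [-1,-0.02,0.73,0.45,0],
    [-1,-0.02,0.73,0.45,0],
    [0.16,-0.02,0.73,0.45,0],
    [0.16,-0.02,0.73,0.45,0]
  ]
}}

```text
clock: 70.55
eef_pos: [0.6314, 0.0565, 0.1996]
ee_rot: [180.0, 0.0, -177.4]
contact_force: [0.2, 0.3, -1.0]
gripper_width: 0.0513
```

Emit:
{"method": "arm_command", "body": {
  "steps": [
    [0.16,0,0,-0.1,0],
    [0.16,0,0,-0.3,0],
    [0.16,0,0,-0.5,0],
    [0.16,0.2,0,-0.6,0],
    [0.16,0.4,0,-0.6,0],
    [0.16,0.6,0,-0.6,0],
    [0.16,0.8,0,-0.6,0],
    [0.16,1,0,-0.6,0],
    [0.16,1,0,-0.6,0],
    [0.16,1,0,-0.6,0]
  ]
}}

```text
clock: 71.8
eef_pos: [0.5326, 0.052, 0.2606]
ee_rot: [180.0, 0.1, -177.4]
contact_force: [-0.5, 0.8, 0.7]
gripper_width: 0.0508
```

```bash
python3 - <<'E'
from rolls import *
o=st()
b=shot('top','t17');a=shot('scene','s17')
im=np.hstack([cv2.resize(a['image'][120:290,260:480],None,fx=1.8,fy=2.4,interpolation=2),cv2.resize(b['image'][120:290,140:340],None,fx=2,fy=2.4,interpolation=2)])
cv2.imwrite('pics/x17.png',im)
print(rolls(b,.21)); print(rolls(a,.204))
rel([.4523,.1508,.17],92.4)
E
```

```text
71.8 pos [0.5326 0.052  0.2606] rot [ 1.800e+02  1.000e-01 -1.774e+02] q [ 24.  42. -61. 102.  42.  62.  40.] F [-0.5  0.8  0.7] w 0.0508
[(0.94, array([0.636, 0.194]), array([0.092, 0.046]), -0.1), (0.88, array([0.636, 0.264]), array([0.098, 0.048]), 2.2), (0.69, array([ 0.491, -0.233]), array([0.245, 0.233]), 1.1)]
[(0.9, array([0.633, 0.275]), array([0.088, 0.073]), 2.3), (0.87, array([0.64 , 0.058]), array([0.09 , 0.076]), 2.0), (0.71, array([0.638, 0.134]), array([0.092, 0.075]), 3.7), (0.64, array([0.636, 0.203]), array([0.091, 0.078]), 3.1)]
rel [0.752 1.023 0.898] turn 0.7518735297206225
```

View pics/x17.png

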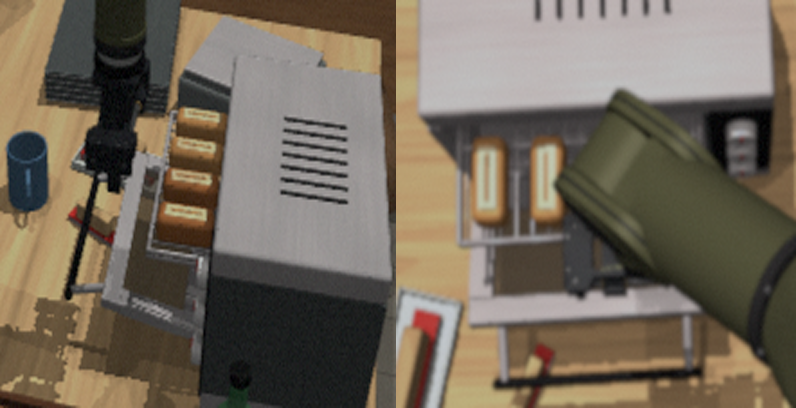

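Emit:
{"method": "arm_command", "body": {
  "steps": [
    [0,0.3,0.2,0,0.08],
    [0,0.6,0.4,0,0.17],
    [0,0.81,0.6,0,0.25],
    [0,0.81,0.8,0,0.33],
    [0,0.81,1,0,0.41],
    [0,0.81,1,0,0.5],
    [0,0.81,1,0,0.58],
    [0,0.81,1,0.2,0.67],
    [0,0.81,1,0.4,0.75],
    [0,0.81,1,0.5,0.75]
  ]
}}

```text
clock: 73.25
eef_pos: [0.4458, 0.1482, 0.209]
ee_rot: [-180.0, 0.0, 92.8]
contact_force: [-0.7, -1.5, -0.2]
gripper_width: 0.0441
```

```bash
python3 - <<'E'
from rolls import *
o=st()
rel([.4518,.1508,.0688],92.4)
b=r.get_image('top');a=r.get_image('scene')
for d in(a,b):
    for x in r.pinpoint(d,'door_handle')[:2]: print(x['p'],np.round(x['point']),np.round(atz(d,x['point'],.078),3))
E
```

```text
73.25 pos [0.4458 0.1482 0.209 ] rot [-180.     0.    92.8] q [ -3.  34. -33. 117.  30.  38. -53.] F [-0.7 -1.5 -0.2] w 0.0441
rel [0.024 0.062 1.402] turn 0.003217713947313901
0.86 [215. 305.] [0.444 0.16  0.078]
```

Emit:
{"method": "arm_command", "body": {
  "steps": [
    [0,0.02,0.06,0.2,0.003],
    [0,0.02,0.06,0.4,0.003],
    [0,0.02,0.06,0.6,0.003],
    [0,0.02,0.06,0.8,0.003],
    [0,0.02,0.06,0.9,0.003],
    [0,0.02,0.06,0.95,0.003],
    [0,0.02,0.06,0.98,0.003],
    [0,0.02,0.06,1,0.003],
    [0,0.02,0.06,1,0.003],
    [0,0.02,0.06,1,0.003]
  ]
}}

```text
clock: 74.7
eef_pos: [0.4519, 0.1503, 0.1099]
ee_rot: [180.0, -0.0, 92.3]
contact_force: [0.0, -0.2, -0.3]
gripper_width: 0.0439
```

Emit:
{"method": "arm_command", "body": {
  "steps": [
    [0,0,0,0.15,0],
    [0,0,0,0.3,0],
    [0,0,0,0.4,0],
    [0,0,0,0.4,0],
    [-1,0,0,0.4,0],
    [-1,0,0,0.4,0],
    [-1,0,0,0.4,0],
    [-1,0,0,0.4,0],
    [-1,0,0,0.4,0],
    [-1,0,0,0.4,0]
  ],
  "grip_force": 25
}}

```text
clock: 75.95
eef_pos: [0.4517, 0.1503, 0.0698]
ee_rot: [180.0, 0.0, 92.3]
contact_force: [-1.1, 0.1, 1.2]
gripper_width: 0.0134
```

```bash
python3 arc.py 1.4 .92 10;python3 arc.py .92 0.45 10;python3 arc.py .45 0 10
```

```text
75.95 pos [0.4517 0.1503 0.0698] rot [180.    0.   92.3] q [-14.  47. -16. 122.  45.  17. -67.] F [-1.1  0.1  1.2] w 0.0134
1.352 dy 0.0 dz -0.11
1.304 dy 0.01 dz -0.22
1.256 dy 0.03 dz -0.33
1.208 dy 0.05 dz -0.43
1.16 dy 0.07 dz -0.54
1.112 dy 0.1 dz -0.65
1.064 dy 0.14 dz -0.75
1.016 dy 0.18 dz -0.85
0.968 dy 0.22 dz -0.95
0.92 dy 0.27 dz -1.05
75.95 pos [0.4517 0.1503 0.0698] rot [180.    0.   92.3] q [-14.  47. -16. 122.  45.  17. -67.] F [-1.1  0.1  1.2] w 0.0134
0.873 dy 0.05 dz -0.09
0.826 dy 0.11 dz -0.18
0.779 dy 0.17 dz -0.27
0.732 dy 0.24 dz -0.36
0.685 dy 0.31 dz -0.44
0.638 dy 0.38 dz -0.52
0.591 dy 0.46 dz -0.59
0.544 dy 0.54 dz -0.66
0.497 dy 0.62 dz -0.73
0.45 dy 0.71 dz -0.79
75.95 pos [0.4517 0.1503 0.0698] rot [180.    0.   92.3] q [-14.  47. -16. 122.  45.  17. -67.] F [-1.1  0.1  1.2] w 0.0134
0.405 dy 0.09 dz -0.06
0.36 dy 0.17 dz -0.11
0.315 dy 0.26 dz -0.16
0.27 dy 0.36 dz -0.2
0.225 dy 0.45 dz -0.24
0.18 dy 0.55 dz -0.28
0.135 dy 0.64 dz -0.31
0.09 dy 0.74 dz -0.34
0.045 dy 0.84 dz -0.36
0.0 dy 0.94 dz -0.38
```

Emit:
{"method": "arm_command", "body": {
  "steps": [
    [-1,0,0,-0.1,0],
    [-1,0,0.01,-0.2,0],
    [-1,0,0.03,-0.31,0],
    [-1,0,0.05,-0.41,0],
    [-1,0,0.07,-0.52,0],
    [-1,0,0.1,-0.63,0],
    [-1,0,0.13,-0.73,0],
    [-1,0,0.17,-0.83,0],
    [-1,0,0.21,-0.93,0],
    [-1,0,0.245,-1,0]
  ]
}}

```text
clock: 77.2
eef_pos: [0.4766, 0.1514, 0.1703]
ee_rot: [180.0, -0.0, 92.3]
contact_force: [1.5, 1.3, -5.3]
gripper_width: 0.013
```

```bash
python3 arc.py .943 0.45 10
```

```text
77.2 pos [0.4766 0.1514 0.1703] rot [180.   -0.   92.3] q [ -4.  39. -31. 114.  33.  36. -55.] F [ 1.5  1.3 -5.3] w 0.013
0.894 dy 0.05 dz -0.1
0.844 dy 0.11 dz -0.2
0.795 dy 0.17 dz -0.29
0.746 dy 0.24 dz -0.38
0.696 dy 0.31 dz -0.46
0.647 dy 0.39 dz -0.55
0.598 dy 0.47 dz -0.63
0.549 dy 0.55 dz -0.7
0.499 dy 0.64 dz -0.77
0.45 dy 0.73 dz -0.84
```

Emit:
{"method": "arm_command", "body": {
  "steps": [
    [-1,0,0.05,-0.1,0],
    [-1,0,0.11,-0.2,0],
    [-1,0,0.17,-0.29,0],
    [-1,0,0.24,-0.38,0],
    [-1,0,0.31,-0.46,0],
    [-1,0,0.39,-0.55,0],
    [-1,0,0.47,-0.63,0],
    [-1,0,0.55,-0.7,0],
    [-1,0,0.64,-0.77,0],
    [-1,0,0.73,-0.84,0]
  ]
}}

```text
clock: 78.45
eef_pos: [0.5465, 0.1547, 0.2547]
ee_rot: [-179.7, 0.1, 92.4]
contact_force: [-8.8, 1.1, 5.9]
gripper_width: 0.0129
```

```bash
python3 - <<'E'
from h import *
o=st()
b=shot('top','t18');a=shot('scene','s18')
im=np.hstack([cv2.resize(a['image'][120:290,260:480],None,fx=1.8,fy=2.4,interpolation=2),cv2.resize(b['image'][120:290,140:340],None,fx=2,fy=2.4,interpolation=2)])
cv2.imwrite('pics/x18.png',im)
E
```

```text
78.45 pos [0.5465 0.1547 0.2547] rot [-1.797e+02  1.000e-01  9.240e+01] q [  0.  37. -36.  98.  26.  54. -43.] F [-8.8  1.1  5.9] w 0.0129
```

View pics/x18.png

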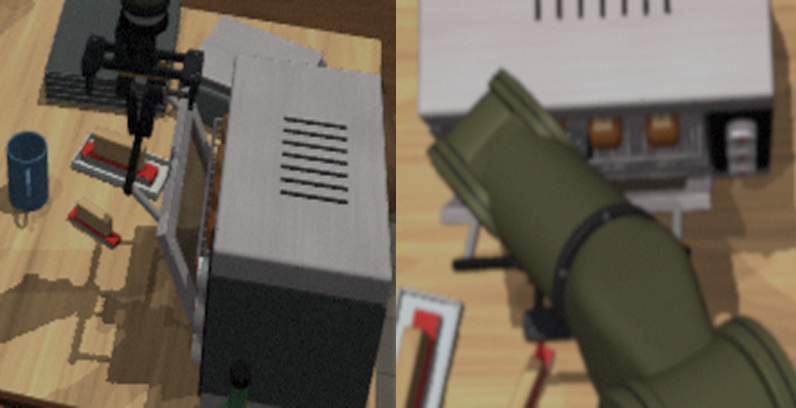

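Emit:
{"method": "arm_command", "body": {
  "steps": [
    [-1,0,0.1,-0.05,0],
    [-1,0,0.2,-0.1,0],
    [-1,0,0.3,-0.15,0],
    [-1,0,0.4,-0.2,0],
    [-1,0,0.5,-0.24,0],
    [-1,0,0.6,-0.28,0],
    [-1,0,0.7,-0.31,0],
    [-1,0,0.8,-0.34,0],
    [-1,0,0.9,-0.36,0],
    [-1,0,0.98,-0.37,0]
  ]
}}

```text
clock: 79.8
eef_pos: [0.6435, 0.1588, 0.2919]
ee_rot: [-179.5, 0.0, 92.4]
contact_force: [-23.4, -0.9, 14.2]
gripper_width: 0.0131
```

Emit:
{"method": "arm_command", "body": {
  "steps": [
    [-1,0,0.03,0,0],
    [-1,0,0.05,0,0],
    [-1,0,0.05,0,0],
    [-1,0,0.05,0,0],
    [-1,0,0.05,0,0],
    [0,0,0,0,0],
    [0,0,0,0,0],
    [0,0,0,-0.2,0],
    [0,0,0,-0.4,0],
    [0,0,0,-0.6,0]
  ]
}}

```text
clock: 81.05
eef_pos: [0.6486, 0.1568, 0.3512]
ee_rot: [179.9, 0.1, 92.2]
contact_force: [1.3, -0.9, 0.5]
gripper_width: 0.0443
```

```bash
python3 - <<'E'
from h import *
o=st()
b=shot('top','t19');a=shot('scene','s19')
im=np.hstack([cv2.resize(a['image'][120:290,260:480],None,fx=1.8,fy=2.4,interpolation=2),cv2.resize(b['image'][120:290,140:340],None,fx=2,fy=2.4,interpolation=2)])
cv2.imwrite('pics/x19.png',im)
for d in(a,b):
    for x in r.pinpoint(d,'door_handle')[:2]: print(x['p'],np.round(x['point']),np.round(atz(d,x['point'],.3),3))
E
```

```text
81.05 pos [0.6486 0.1568 0.3512] rot [1.799e+02 1.000e-01 9.220e+01] q [ -0.  40. -36.  72.  23.  75. -34.] F [ 1.3 -0.9  0.5] w 0.0443
0.72 [163. 368.] [0.632 0.171 0.3  ]
```

View pics/x19.png

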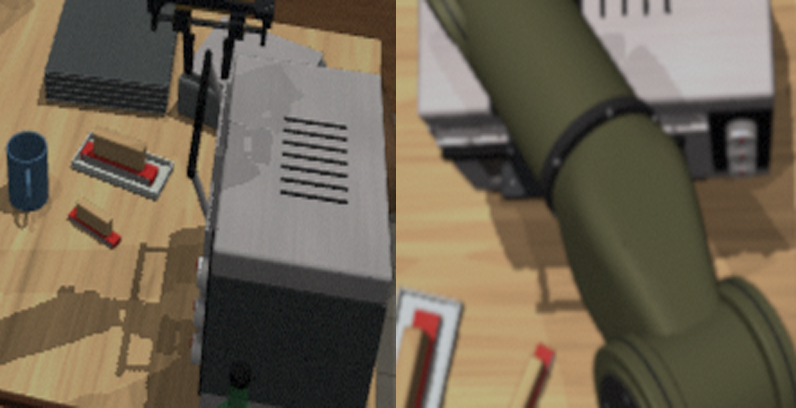

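Emit:
{"method": "arm_command", "body": {
  "steps": [
    [0.2,0.1,-0.25,0,0],
    [0.2,0.2,-0.5,0,0],
    [0.2,0.4,-0.75,0,-0.08],
    [0.2,0.6,-1,0,-0.16],
    [0.2,0.8,-1,0,-0.24],
    [0.2,1,-1,0,-0.32],
    [0.2,1,-1,0.1,-0.4],
    [0.2,1,-1,0.2,-0.48],
    [0.2,1,-1,0.3,-0.56],
    [0.2,1,-1,0.4,-0.636]
  ]
}}

```text
clock: 82.5
eef_pos: [0.5433, 0.2532, 0.309]
ee_rot: [-179.9, -0.1, 168.9]
contact_force: [-0.8, 0.1, -0.3]
gripper_width: 0.0532
```

```bash
python3 - <<'E'
from rolls import *
o=st()
b=shot('top','t20');a=shot('scene','s20')
cv2.imwrite('pics/x20.png',np.hstack([cv2.resize(a['image'][100:260,250:410],None,fx=2.4,fy=2.4,interpolation=2),cv2.resize(b['image'][140:300,110:270],None,fx=2.4,fy=2.4,interpolation=2)]))
for n in('scraper','scraper_tray'):
    for x in rolls(b,.03,n): print('t',n,x)
    for x in rolls(a,.03,n): print('s',n,x)
rel([.459,.409,.15],168.5)
E
```

```text
82.5 pos [0.5433 0.2532 0.309 ] rot [-1.799e+02 -1.000e-01  1.689e+02] q [ -0.  42. -56.  88.  36.  70.  17.] F [-0.8  0.1 -0.3] w 0.0532
t scraper (0.82, array([0.436, 0.253]), array([0.097, 0.028]), -24.8)
t scraper (0.65, array([ 0.572, -0.264]), array([0.028, 0.021]), -34.4)
t scraper (0.58, array([0.457, 0.412]), array([0.161, 0.054]), -10.3)
s scraper (0.58, array([0.467, 0.415]), array([0.162, 0.103]), -11.9)
s scraper (0.51, array([0.455, 0.24 ]), array([0.113, 0.054]), -24.4)
t scraper_tray (0.84, array([0.462, 0.408]), array([0.192, 0.097]), -11.6)
t scraper_tray (0.39, array([ 0.308, -0.271]), array([0.3  , 0.132]), -89.4)
s scraper_tray (0.82, array([0.472, 0.39 ]), array([0.191, 0.107]), -11.6)
rel [1.137 1.35  1.607] turn -0.00014903244940048428
```

View pics/x20.png

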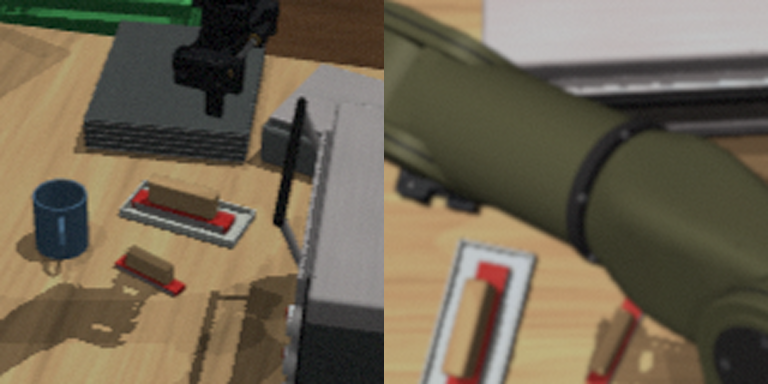

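Emit:
{"method": "arm_command", "body": {
  "steps": [
    [0.2,0.2,0.2,0.1,0],
    [0.2,0.4,0.4,0.2,0],
    [0.2,0.6,0.6,0.3,0],
    [0.2,0.8,0.8,0.4,0],
    [0.2,1,1,0.5,0],
    [0.2,1,1,0.6,0],
    [0.2,1,1,0.8,0],
    [0.2,1,1,1,0],
    [0.2,1,1,1,0],
    [0.2,1,1,1,0]
  ]
}}

```text
clock: 84.05
eef_pos: [0.4653, 0.3717, 0.2108]
ee_rot: [180.0, -0.0, 168.6]
contact_force: [0.3, -0.2, -0.2]
gripper_width: 0.0528
```

```bash
python3 - <<'E'
from rolls import *
o=st()
b=shot('top','t21');a=shot('scene','s21')
cv2.imwrite('pics/x21.png',np.hstack([cv2.resize(a['image'][140:240,260:380],None,fx=3.3,fy=4,interpolation=2),cv2.resize(b['image'][220:320,110:210],None,fx=4,fy=4,interpolation=2)]))
rel([.457,.409,.026],169)
E
```

```text
84.05 pos [0.4653 0.3717 0.2108] rot [180.   -0.  168.6] q [-16.  47. -52.  96.  42.  59.  -3.] F [ 0.3 -0.2 -0.2] w 0.0528
rel [0.155 0.343 1.854] turn -0.0034034836273301988
```

View pics/x21.png

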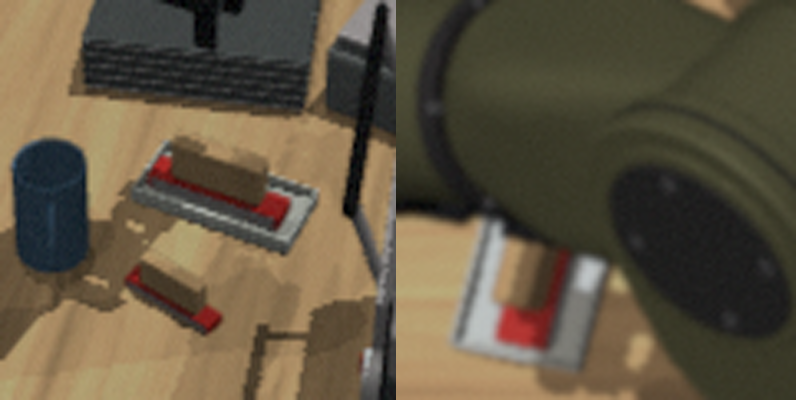

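Emit:
{"method": "arm_command", "body": {
  "steps": [
    [0.2,0.15,0.2,0.1,-0.003],
    [0.2,0.15,0.34,0.3,-0.003],
    [0.2,0.15,0.34,0.5,-0.003],
    [0.2,0.15,0.34,0.7,-0.003],
    [0.2,0.15,0.34,0.9,-0.003],
    [0.2,0.15,0.34,1,-0.003],
    [0.2,0.15,0.34,1,-0.003],
    [0.2,0.15,0.34,1,-0.003],
    [0.2,0.15,0.34,1,-0.003],
    [0.2,0.15,0.34,1,-0.003]
  ]
}}

```text
clock: 85.4
eef_pos: [0.4572, 0.4083, 0.1112]
ee_rot: [180.0, 0.0, 169.0]
contact_force: [-0.4, -0.1, -0.4]
gripper_width: 0.0527
```

Emit:
{"method": "arm_command", "body": {
  "steps": [
    [0.2,0,0,0.2,0],
    [0.2,0,0,0.4,0],
    [0.2,0,0,0.6,0],
    [0.2,0,0,0.75,0],
    [0.2,0,0,0.85,0],
    [0.2,0,0,0.85,0],
    [0.2,0,0,0.85,0],
    [-1,0,0,0.85,0],
    [-1,0,0,0.85,0],
    [-1,0,0,0.85,0]
  ],
  "grip_force": 35
}}

```text
clock: 86.65
eef_pos: [0.4572, 0.4092, 0.0263]
ee_rot: [179.9, 0.0, 169.0]
contact_force: [0.3, 2.5, 1.0]
gripper_width: 0.0259
```

```bash
python3 - <<'E'
from rolls import *
o=st()
b=shot('top','t22');a=shot('scene','s22')
cv2.imwrite('pics/x22.png',np.hstack([cv2.resize(a['image'][140:240,260:380],None,fx=3.3,fy=4,interpolation=2),cv2.resize(b['image'][160:260,150:340],None,fx=4,fy=4,interpolation=2)]))
E
```

```text
86.65 pos [0.4572 0.4092 0.0263] rot [179.9   0.  169. ] q [-24.  61. -41.  98.  57.  44. -15.] F [0.3 2.5 1. ] w 0.0259
```

View pics/x22.png

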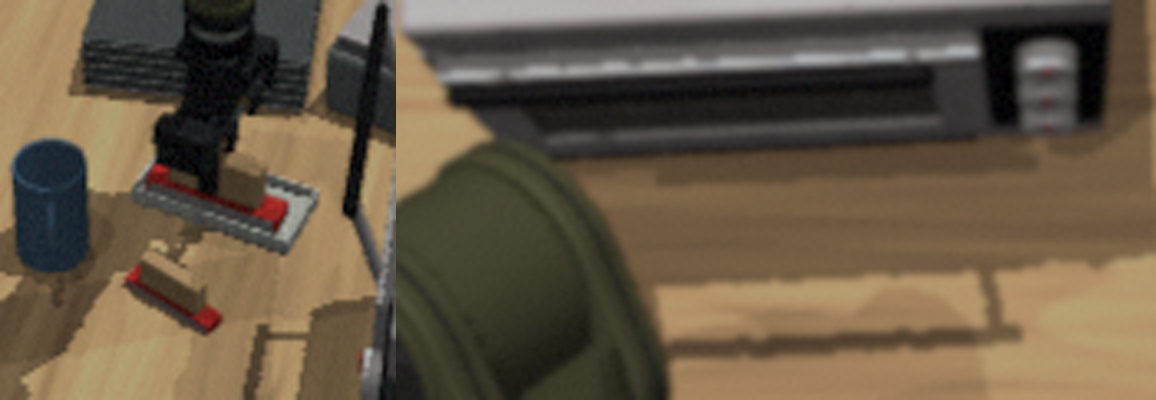

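```bash
python3 - <<'E'
import cv2,numpy as np
a=cv2.imread('pics/t0.png');b=cv2.imread('pics/t22.png')
cv2.imwrite('pics/x23.png',np.vstack([cv2.resize(i[155:200,200:340],None,fx=5.5,fy=5.5,interpolation=2) for i in(a,b)]))
for u in(230,250,270,280):
    print(u,a[160:200,u].sum(1).tolist()); print(u,b[160:200,u].sum(1).tolist())
E
```

```text
230 [486, 484, 459, 393, 305, 214, 159, 145, 136, 142, 158, 207, 236, 270, 324, 403, 426, 346, 211, 90, 75, 82, 64, 32, 36, 51, 77, 79, 75, 76, 98, 150, 199, 206, 164, 131, 118, 93, 130, 167]
230 [551, 541, 510, 439, 342, 245, 178, 166, 160, 174, 209, 247, 288, 303, 366, 442, 444, 308, 156, 94, 94, 79, 58, 34, 71, 80, 90, 92, 86, 93, 114, 176, 226, 227, 187, 154, 135, 113, 148, 195]
250 [492, 464, 398, 314, 222, 157, 148, 148, 149, 168, 209, 248, 287, 371, 450, 456, 374, 233, 106, 71, 85, 54, 20, 46, 67, 82, 87, 82, 72, 83, 137, 198, 204, 175, 134, 122, 95, 124, 164, 188]
250 [550, 519, 452, 354, 242, 184, 172, 171, 174, 216, 256, 285, 322, 410, 493, 471, 327, 164, 81, 95, 75, 56, 46, 62, 78, 90, 82, 82, 87, 115, 165, 224, 235, 194, 158, 129, 113, 148, 190, 202]
270 [463, 403, 319, 222, 166, 143, 138, 145, 161, 201, 244, 288, 373, 462, 468, 385, 236, 112, 70, 74, 69, 41, 44, 53, 80, 86, 71, 71, 96, 148, 199, 223, 174, 143, 125, 100, 136, 162, 186, 188]
270 [520, 453, 356, 251, 181, 160, 163, 178, 205, 252, 281, 320, 418, 509, 483, 330, 159, 97, 93, 83, 58, 39, 56, 79, 99, 86, 93, 88, 112, 168, 229, 241, 200, 159, 134, 113, 142, 195, 204, 212]
280 [438, 369, 276, 186, 154, 149, 138, 157, 188, 221, 247, 280, 359, 416, 380, 262, 155, 77, 61, 72, 39, 35, 57, 79, 78, 80, 72, 79, 117, 181, 225, 198, 157, 133, 113, 123, 164, 180, 186, 187]
280 [496, 410, 310, 219, 175, 160, 164, 173, 222, 264, 284, 308, 370, 410, 355, 232, 126, 85, 85, 64, 48, 52, 66, 82, 78, 86, 87, 98, 137, 204, 247, 215, 170, 154, 128, 140, 187, 213, 208, 216]
```

View pics/x23.png

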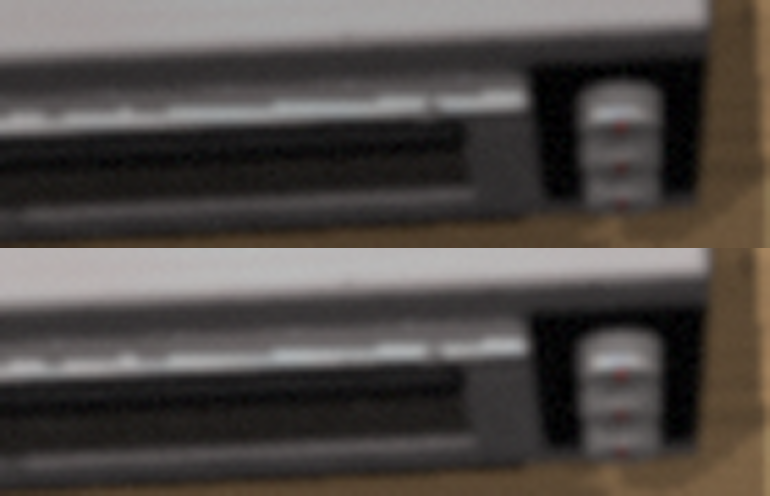

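Emit:
{"method": "arm_command", "body": {
  "steps": [
    [-1,0,0,-0.1,0],
    [-1,0,0,-0.25,0],
    [-1,0,0,-0.4,0],
    [-1,0,-0.2,-0.6,0],
    [-1,0,-0.4,-0.8,0],
    [-1,0,-0.6,-1,0],
    [-1,0,-0.8,-1,0],
    [-1,0,-1,-1,0],
    [-1,0,-1,-1,0],
    [-1,0,-1,-1,0]
  ]
}}

```text
clock: 88.0
eef_pos: [0.4381, 0.3112, 0.1264]
ee_rot: [179.9, 0.0, 169.0]
contact_force: [0.2, 0.1, -2.9]
gripper_width: 0.0257
```

Emit:
{"method": "arm_command", "body": {
  "steps": [
    [-1,0,-0.2,0,0.08],
    [-1,0,-0.4,0,0.16],
    [-1,0,-0.6,0,0.24],
    [-1,0,-0.8,0,0.32],
    [-1,0,-1,0,0.4],
    [-1,0,-1,0,0.48],
    [-1,0,-1,0,0.56],
    [-1,0,-1,0,0.658],
    [-1,0,-1,0,0.658],
    [-1,0,-1,0,0.658]
  ]
}}

```text
clock: 89.25
eef_pos: [0.4188, 0.2128, 0.1258]
ee_rot: [180.0, -0.0, 90.2]
contact_force: [0.2, -0.6, -2.2]
gripper_width: 0.0257
```

Emit:
{"method": "arm_command", "body": {
  "steps": [
    [-1,-0.2,0.2,0,0],
    [-1,-0.4,0.4,0,0],
    [-1,-0.6,0.6,0,0],
    [-1,-0.8,0.8,0,0],
    [-1,-1,0.8,0,0],
    [-1,-1,0.8,0,0],
    [-1,-1,0.8,0,0],
    [-1,-1,0.8,0,0],
    [-1,-1,0.8,0,0],
    [-1,-1,0.8,0,0]
  ]
}}

```text
clock: 90.5
eef_pos: [0.4986, 0.1123, 0.1258]
ee_rot: [180.0, -0.0, 90.1]
contact_force: [0.3, 0.9, -3.1]
gripper_width: 0.0256
```

```bash
python3 - <<'E'
from rolls import *
o=st()
b=shot('top','t24');a=shot('scene','s24')
cv2.imwrite('pics/x24.png',np.hstack([cv2.resize(a['image'][140:400,180:480],None,fx=1.35,fy=1.6,interpolation=2),cv2.resize(b['image'][180:380,200:480],None,fx=1.4,fy=2.08,interpolation=2)]))
for x in r.pinpoint(b,'crust0'): print('t',round(x['p'],2),atz(b,x['point'],.035)[:2].round(3))
for x in r.pinpoint(a,'crust0'): print('s',round(x['p'],2),atz(a,x['point'],.035)[:2].round(3))
rel([.612,-.293,.13],90)
E
```

```text
90.5 pos [0.4986 0.1123 0.1258] rot [180.   -0.   90.1] q [ -1.  44. -28. 114.  39.  32. -56.] F [ 0.3  0.9 -3.1] w 0.0256
t 0.6 [ 0.406 -0.268]
t 0.53 [ 0.4   -0.169]
t 0.49 [ 0.413 -0.356]
t 0.45 [ 0.48  -0.257]
t 0.42 [ 0.53  -0.258]
t 0.37 [ 0.57  -0.266]
s 0.65 [ 0.476 -0.251]
s 0.6 [ 0.571 -0.258]
s 0.58 [ 0.402 -0.261]
s 0.58 [ 0.41  -0.371]
s 0.48 [ 0.387 -0.167]
s 0.43 [ 0.377 -0.529]
s 0.4 [ 0.528 -0.262]
rel [-4.049  1.132 -0.042] turn 0.00017741584542202798
```

View pics/x24.png

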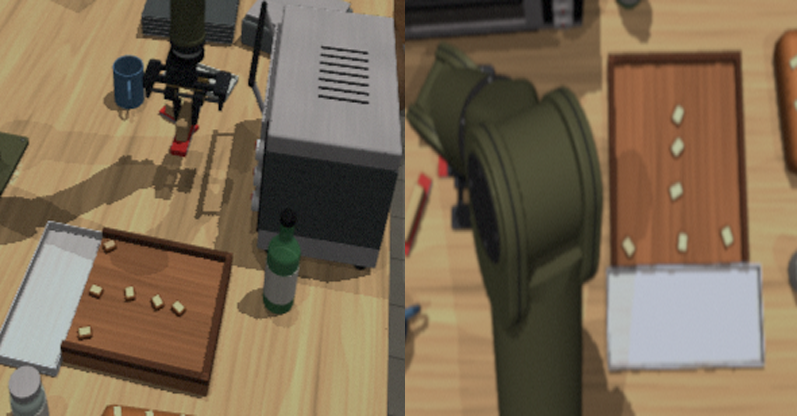

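Emit:
{"method": "arm_command", "body": {
  "steps": [
    [-1,-0.2,0,0,0],
    [-1,-0.4,0.1,0,0],
    [-1,-0.6,0.2,0,0],
    [-1,-0.8,0.3,0,0],
    [-1,-1,0.3,0,0],
    [-1,-1,0.3,0,0],
    [-1,-1,0.3,0,0],
    [-1,-1,0.3,0,0],
    [-1,-1,0.3,0,0],
    [-1,-1,0.3,0,0]
  ]
}}

```text
clock: 91.95
eef_pos: [0.5287, 0.0122, 0.1257]
ee_rot: [180.0, -0.0, 90.1]
contact_force: [0.3, 0.1, -2.6]
gripper_width: 0.0255
```

Emit:
{"method": "arm_command", "body": {
  "steps": [
    [-1,-0.2,0,0,0],
    [-1,-0.4,0,0,0],
    [-1,-0.6,0,0,0],
    [-1,-0.8,0,0,0],
    [-1,-1,0,0,0],
    [-1,-1,0,0,0],
    [-1,-1,0,0,0],
    [-1,-1,0,0,0],
    [-1,-1,0,0,0],
    [-1,-1,0,0,0]
  ]
}}

```text
clock: 93.2
eef_pos: [0.5288, -0.0877, 0.1257]
ee_rot: [180.0, -0.0, 90.1]
contact_force: [-0.3, 0.3, -2.2]
gripper_width: 0.0254
```

Emit:
{"method": "arm_command", "body": {
  "steps": [
    [-1,-0.2,0,0,0],
    [-1,-0.4,0,0,0],
    [-1,-0.6,0,0,0],
    [-1,-0.8,0,0,0],
    [-1,-1,0,0,0],
    [-1,-1,0,0,0],
    [-1,-1,0,0,0],
    [-1,-1,0,0,0],
    [-1,-1,0,0,0],
    [-1,-1,0,0,0]
  ]
}}

```text
clock: 94.45
eef_pos: [0.5288, -0.1878, 0.1258]
ee_rot: [180.0, -0.0, 90.1]
contact_force: [-0.7, 0.3, -2.6]
gripper_width: 0.0259
```

Emit:
{"method": "arm_command", "body": {
  "steps": [
    [-1,-0.2,0,0,0],
    [-1,-0.4,0.2,0,0],
    [-1,-0.6,0.4,0,0],
    [-1,-0.8,0.6,0,0],
    [-1,-1,0.8,0,0],
    [-1,-1,0.83,0,0],
    [-1,-1,0.83,0,0],
    [-1,-1,0.83,0,0],
    [-1,-1,0.83,0,0],
    [-1,-1,0.83,0,0]
  ]
}}

```text
clock: 95.7
eef_pos: [0.6116, -0.2879, 0.1259]
ee_rot: [-180.0, 0.0, 90.0]
contact_force: [0.1, 0.3, -2.8]
gripper_width: 0.0255
```

```bash
python3 - <<'E'
from rolls import *
o=st()
a=shot('scene','s25')
cv2.imwrite('pics/x25.png',cv2.resize(a['image'][230:400,180:420],None,fx=3.3,fy=3.3,interpolation=2))
rel([.612,-.293,.0535],90)
E
```

```text
95.7 pos [ 0.6116 -0.2879  0.1259] rot [-180.    0.   90.] q [ 39.  55. -36.  85.  37.  53.  -8.] F [ 0.1  0.3 -2.8] w 0.0255
rel [-0.05   0.004  0.723] turn 0.00021979845765542904
```

View pics/x25.png

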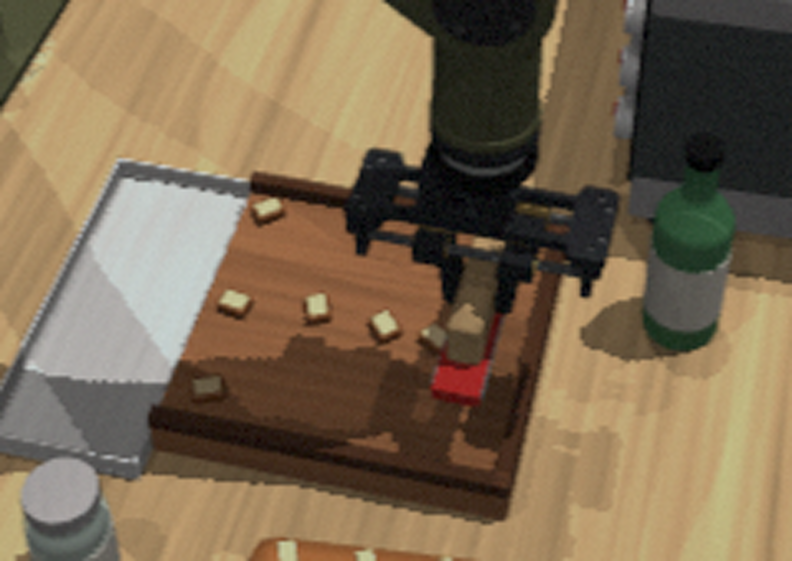

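Emit:
{"method": "arm_command", "body": {
  "steps": [
    [-1,-0.05,0.04,0.15,0],
    [-1,-0.05,0.04,0.3,0],
    [-1,-0.05,0.04,0.45,0],
    [-1,-0.05,0.04,0.57,0],
    [-1,-0.05,0.04,0.65,0],
    [-1,-0.05,0.04,0.7,0],
    [-1,-0.05,0.04,0.73,0],
    [-1,-0.05,0.04,0.73,0],
    [-1,-0.05,0.04,0.73,0],
    [-1,-0.05,0.04,0.73,0]
  ]
}}

```text
clock: 97.0
eef_pos: [0.616, -0.2933, 0.0531]
ee_rot: [180.0, 0.0, 90.0]
contact_force: [-0.7, -0.2, -3.0]
gripper_width: 0.0259
```

```bash
python3 - <<'E'
from rolls import *
o=st()
a=shot('scene','s26')
cv2.imwrite('pics/x26.png',cv2.resize(a['image'][230:400,180:420],None,fx=3.3,fy=3.3,interpolation=2))
E
```

```text
97.0 pos [ 0.616  -0.2933  0.0531] rot [180.   0.  90.] q [ 38.  60. -33.  85.  40.  47. -10.] F [-0.7 -0.2 -3. ] w 0.0259
```

View pics/x26.png

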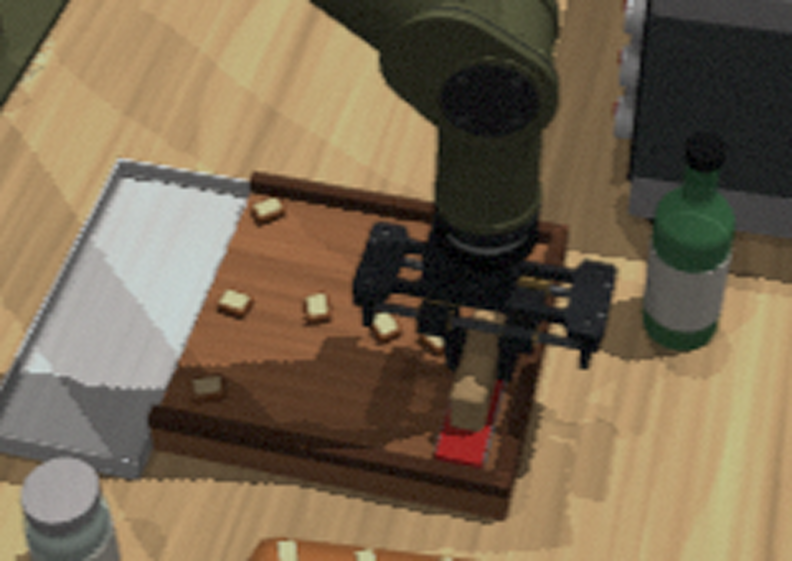

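Emit:
{"method": "arm_command", "body": {
  "steps": [
    [-1,0,-0.1,0.01,0],
    [-1,0,-0.2,0.01,0],
    [-1,0,-0.3,0.01,0],
    [-1,0,-0.4,0.01,0],
    [-1,0,-0.5,0.01,0],
    [-1,0,-0.6,0.01,0],
    [-1,0,-0.7,0.01,0],
    [-1,0,-0.8,0.01,0],
    [-1,0,-0.9,0.01,0],
    [-1,0,-1,0.01,0]
  ]
}}

```text
clock: 98.3
eef_pos: [0.5163, -0.2932, 0.0523]
ee_rot: [179.9, 0.0, 90.0]
contact_force: [4.1, -0.3, 5.9]
gripper_width: 0.0255
```

```bash
python3 - <<'E'
from rolls import *
o=st()
a=shot('scene','s27')
cv2.imwrite('pics/x27.png',cv2.resize(a['image'][230:400,180:420],None,fx=3.3,fy=3.3,interpolation=2))
E
```

```text
98.3 pos [ 0.5163 -0.2932  0.0523] rot [179.9   0.   90. ] q [ 42.  55. -30. 102.  45.  36. -15.] F [ 4.1 -0.3  5.9] w 0.0255
```

View pics/x27.png

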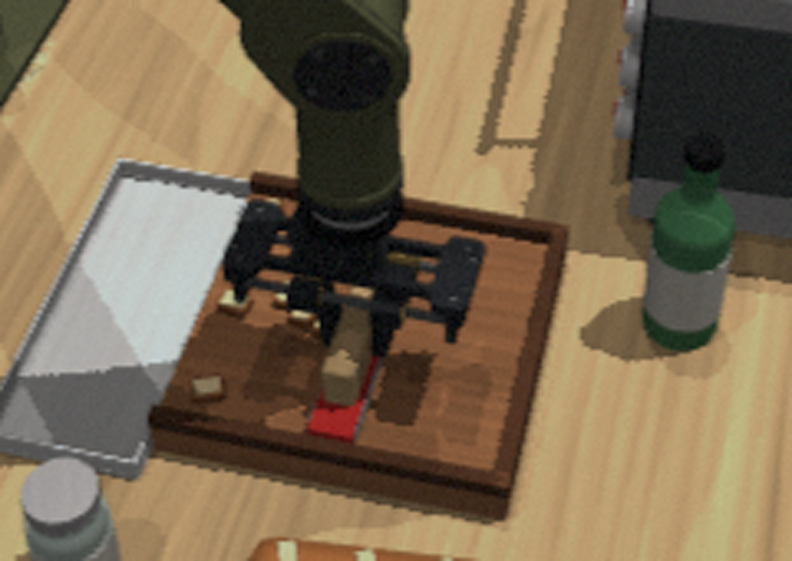

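Now the scraper touches the board with light force, and the crusts are being pushed ahead of it. I'll continue the sweep.

Emit:
{"method": "arm_command", "body": {
  "steps": [
    [-1,0,-0.1,-0.01,0],
    [-1,0,-0.2,-0.01,0],
    [-1,0,-0.3,-0.01,0],
    [-1,0,-0.4,-0.01,0],
    [-1,0,-0.5,-0.01,0],
    [-1,0,-0.6,-0.01,0],
    [-1,0,-0.7,-0.01,0],
    [-1,0,-0.8,-0.01,0],
    [-1,0,-0.9,-0.01,0],
    [-1,0,-1,-0.01,0]
  ]
}}

```text
clock: 99.6
eef_pos: [0.4151, -0.2932, 0.0527]
ee_rot: [180.0, 0.0, 90.0]
contact_force: [0.3, 0.2, -2.5]
gripper_width: 0.0258
```

Emit:
{"method": "arm_command", "body": {
  "steps": [
    [-1,0,-0.08,-0.01,0],
    [-1,0,-0.16,-0.01,0],
    [-1,0,-0.24,-0.01,0],
    [-1,0,-0.32,-0.01,0],
    [-1,0,-0.4,-0.01,0],
    [-1,0,-0.48,-0.01,0],
    [-1,0,-0.52,-0.01,0],
    [-1,0,-0.54,-0.01,0],
    [-1,0,-0.54,-0.01,0],
    [-1,0,-0.54,-0.01,0]
  ]
}}

```text
clock: 100.85
eef_pos: [0.3622, -0.2932, 0.0537]
ee_rot: [180.0, 0.0, 90.0]
contact_force: [-0.1, -0.1, -2.8]
gripper_width: 0.0254
```

```bash
python3 - <<'E'
from rolls import *
o=st()
a=shot('scene','s28')
cv2.imwrite('pics/x28.png',cv2.resize(a['image'][230:400,180:420],None,fx=3.3,fy=3.3,interpolation=2))
E
```

```text
100.85 pos [ 0.3622 -0.2932  0.0537] rot [180.   0.  90.] q [ 45.  49. -18. 124.  59.  16. -25.] F [-0.1 -0.1 -2.8] w 0.0254
```

View pics/x28.png

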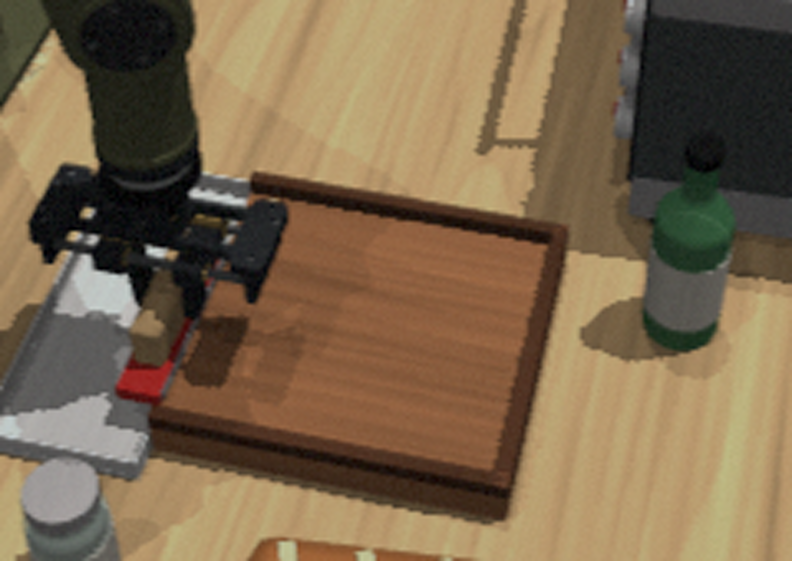

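Emit:
{"method": "arm_command", "body": {
  "steps": [
    [-1,0,0,-0.2,0],
    [-1,0,0,-0.4,0],
    [-1,0,0.2,-0.5,0],
    [-1,0.1,0.4,-0.5,0],
    [-1,0.2,0.6,-0.5,0],
    [-1,0.4,0.8,-0.5,0],
    [-1,0.6,1,-0.5,0],
    [-1,0.66,1,-0.5,0],
    [-1,0.66,1,-0.5,0],
    [-1,0.66,1,-0.5,0]
  ]
}}

```text
clock: 102.15
eef_pos: [0.4605, -0.2281, 0.1034]
ee_rot: [-179.9, 0.1, 89.9]
contact_force: [-0.4, -0.3, -1.6]
gripper_width: 0.0253
```

```bash
python3 - <<'E'
from rolls import *
o=st()
a=shot('scene','s29');b=shot('top','t29')
cv2.imwrite('pics/x29.png',np.hstack([cv2.resize(a['image'][250:400,170:360],None,fx=2.2,fy=3,interpolation=2),cv2.resize(b['image'][230:380,330:470],None,fx=2.6,fy=3,interpolation=2)]))
for x in r.pinpoint(b,'crust0'): print('t',round(x['p'],2),np.round(x['point']),atz(b,x['point'],.035)[:2].round(3))
for x in r.pinpoint(a,'crust0'): print('s',round(x['p'],2),np.round(x['point']),atz(a,x['point'],.035)[:2].round(3),atz(a,x['point'],.008)[:2].round(3))
E
```

```text
102.15 pos [ 0.4605 -0.2281  0.1034] rot [-1.799e+02  1.000e-01  8.990e+01] q [ 39.  46. -30. 115.  45.  31. -23.] F [-0.4 -0.3 -1.6] w 0.0253
t 0.61 [317. 386.] [ 0.348 -0.233]
t 0.61 [311. 405.] [ 0.362 -0.285]
t 0.51 [297. 363.] [ 0.402 -0.175]
t 0.49 [316. 425.] [ 0.35  -0.339]
t 0.41 [322. 382.] [ 0.335 -0.222]
t 0.4 [319. 394.] [ 0.343 -0.255]
s 0.54 [313. 234.] [ 0.349 -0.249] [ 0.338 -0.228]
s 0.5 [293. 260.] [ 0.394 -0.162] [ 0.384 -0.139]
s 0.5 [351. 220.] [ 0.357 -0.375] [ 0.347 -0.357]
s 0.44 [311. 238.] [ 0.356 -0.241] [ 0.346 -0.22 ]
s 0.4 [332. 237.] [ 0.378 -0.31 ] [ 0.369 -0.291]
s 0.16 [326. 386.] [ 0.757 -0.196] [ 0.757 -0.174]
```

View pics/x29.png

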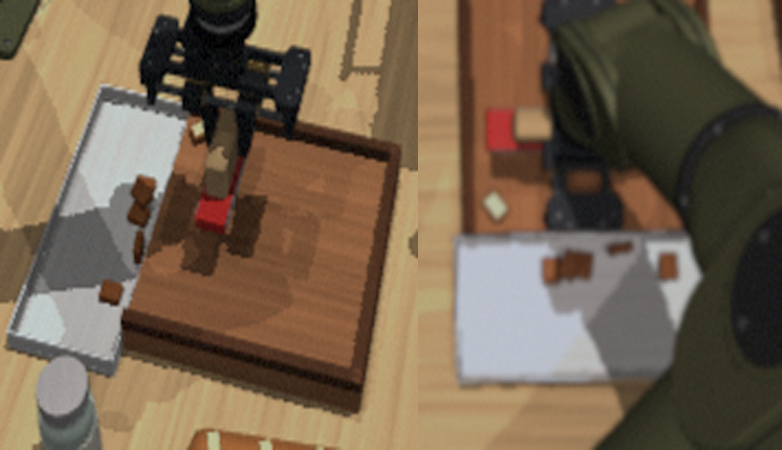

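Emit:
{"method": "arm_command", "body": {
  "steps": [
    [-1,0,0,0.2,0],
    [-1,0,0,0.35,0],
    [-1,0,0,0.45,0],
    [-1,0,0,0.5,0],
    [-1,0,-0.1,0.5,0],
    [-1,0,-0.2,0.5,0],
    [-1,0,-0.3,0.5,0],
    [-1,0,-0.4,0.5,0],
    [-1,0,-0.5,0.5,0],
    [-1,0,-0.6,0.5,0]
  ]
}}

```text
clock: 103.6
eef_pos: [0.4012, -0.2272, 0.0538]
ee_rot: [180.0, 0.0, 90.0]
contact_force: [0.1, -0.2, -2.7]
gripper_width: 0.0258
```

Emit:
{"method": "arm_command", "body": {
  "steps": [
    [-1,0,-0.1,0,0],
    [-1,0,-0.2,0,0],
    [-1,0,-0.3,0,0],
    [-1,0,-0.38,0,0],
    [-1,0,-0.4,0,0],
    [-1,0,-0.4,0,0],
    [-1,0,-0.4,-0.2,0],
    [-1,0,-0.2,-0.4,0],
    [-1,0.2,0,-0.6,0],
    [-1,0.4,0.2,-0.7,0]
  ]
}}

```text
clock: 104.85
eef_pos: [0.4228, -0.1871, 0.1248]
ee_rot: [179.9, -0.0, 89.9]
contact_force: [-0.9, 0.3, -3.5]
gripper_width: 0.0256
```

```bash
python3 - <<'E'
from rolls import *
o=st()
a=shot('scene','s30');b=shot('top','t30')
cv2.imwrite('pics/x30.png',np.hstack([cv2.resize(a['image'][250:400,170:360],None,fx=2.2,fy=3,interpolation=2),cv2.resize(b['image'][230:380,330:470],None,fx=2.6,fy=3,interpolation=2)]))
E
```

```text
104.85 pos [ 0.4228 -0.1871  0.1248] rot [179.9  -0.   89.9] q [ 38.  42. -31. 122.  48.  28. -31.] F [-0.9  0.3 -3.5] w 0.0256
```

View pics/x30.png

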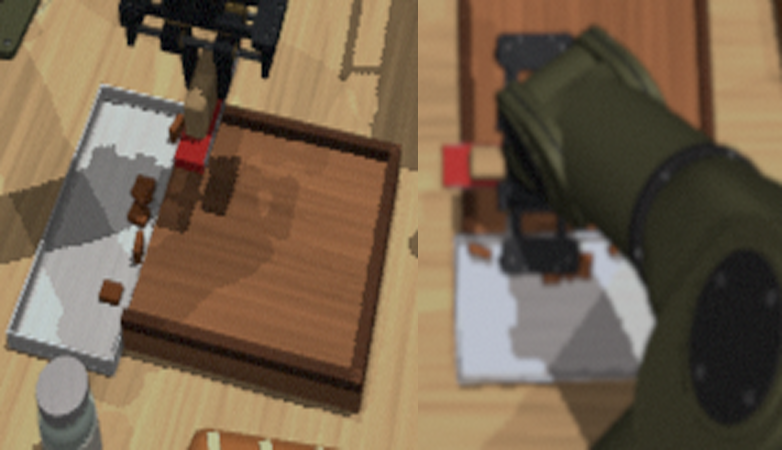

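Emit:
{"method": "arm_command", "body": {
  "steps": [
    [-1,0.2,0,0,0],
    [-1,0.4,0.1,0,0],
    [-1,0.6,0.2,0,0],
    [-1,0.8,0.3,0,0],
    [-1,1,0.4,0,0],
    [-1,1,0.5,0,0],
    [-1,1,0.5,0,0],
    [-1,1,0.5,0,0],
    [-1,1,0.5,0,0],
    [-1,1,0.5,0,0]
  ]
}}

```text
clock: 106.2
eef_pos: [0.4714, -0.0877, 0.1237]
ee_rot: [-180.0, 0.0, 90.0]
contact_force: [0.1, 0.2, -2.1]
gripper_width: 0.0256
```

Emit:
{"method": "arm_command", "body": {
  "steps": [
    [-1,0.2,0,0,0],
    [-1,0.4,0,0,0],
    [-1,0.6,0,0,0],
    [-1,0.8,0,0,0],
    [-1,1,0,0,0],
    [-1,1,0,0,0],
    [-1,1,0,0,0],
    [-1,1,0,0,0],
    [-1,1,0,0,0],
    [-1,1,0,0,0]
  ]
}}

```text
clock: 107.45
eef_pos: [0.4717, 0.0124, 0.1237]
ee_rot: [180.0, 0.0, 90.0]
contact_force: [-1.0, -0.4, -2.1]
gripper_width: 0.0256
```

Emit:
{"method": "arm_command", "body": {
  "steps": [
    [-1,0.2,0,0,0],
    [-1,0.4,0,0,0],
    [-1,0.6,0,0,0],
    [-1,0.8,0,0,0],
    [-1,1,0,0,0],
    [-1,1,0,0,0],
    [-1,1,0,0,0],
    [-1,1,0,0,0],
    [-1,1,0,0,0],
    [-1,1,0,0,0]
  ]
}}

```text
clock: 108.7
eef_pos: [0.4718, 0.1124, 0.1237]
ee_rot: [180.0, 0.0, 90.0]
contact_force: [0.4, -0.1, -2.3]
gripper_width: 0.0254
```

Emit:
{"method": "arm_command", "body": {
  "steps": [
    [-1,0.2,0,0,0],
    [-1,0.4,0,0,0],
    [-1,0.6,0,0,0],
    [-1,0.8,0,0,0],
    [-1,1,0,0,0],
    [-1,1,0,0,0],
    [-1,1,0,0,0],
    [-1,1,0,0,0],
    [-1,1,0,0,0],
    [-1,1,0,0,0]
  ]
}}

```text
clock: 109.95
eef_pos: [0.4718, 0.2124, 0.1237]
ee_rot: [180.0, 0.0, 90.0]
contact_force: [-0.6, -0.5, -3.3]
gripper_width: 0.0255
```

Emit:
{"method": "arm_command", "body": {
  "steps": [
    [-1,0.2,0,0,-0.08],
    [-1,0.4,0,0,-0.16],
    [-1,0.6,0,0,-0.24],
    [-1,0.8,0,0,-0.32],
    [-1,1,0,0,-0.4],
    [-1,1,0,0,-0.48],
    [-1,1,0,0,-0.56],
    [-1,1,0,0,-0.658],
    [-1,1,0,0,-0.658],
    [-1,1,0,0,-0.658]
  ]
}}

```text
clock: 111.2
eef_pos: [0.4717, 0.3126, 0.1236]
ee_rot: [-180.0, -0.0, 168.8]
contact_force: [-0.1, -0.2, -2.7]
gripper_width: 0.0257
```

```bash
python3 - <<'E'
from rolls import *
o=st()
rel([.459,.409,.125],169)
a=shot('scene','s31');b=shot('top','t31')
cv2.imwrite('pics/x31.png',np.hstack([cv2.resize(a['image'][120:260,260:420],None,fx=2.5,fy=3,interpolation=2),cv2.resize(b['image'][230:370,330:470],None,fx=2.6,fy=3,interpolation=2)]))
E
```

```text
111.2 pos [0.4717 0.3126 0.1236] rot [-180.    -0.   168.8] q [-11.  53. -50. 105.  53.  50.  -9.] F [-0.1 -0.2 -2.7] w 0.0257
rel [ 0.312  0.921 -0.014] turn -0.0017036285434071394
```

View pics/x31.png

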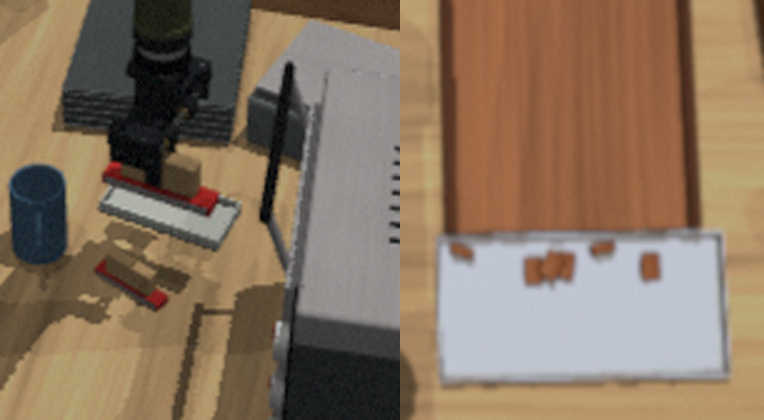

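Emit:
{"method": "arm_command", "body": {
  "steps": [
    [-1,0.1,0.2,0,0],
    [-1,0.2,0.4,0,0],
    [-1,0.31,0.6,0,0],
    [-1,0.31,0.8,0,0],
    [-1,0.31,0.92,0.1,0],
    [-1,0.31,0.92,0.25,0],
    [-1,0.31,0.92,0.4,0],
    [-1,0.31,0.92,0.5,0],
    [-1,0.31,0.92,0.55,0],
    [-1,0.31,0.92,0.55,0]
  ]
}}

```text
clock: 112.55
eef_pos: [0.4588, 0.4088, 0.0684]
ee_rot: [-180.0, -0.0, 169.0]
contact_force: [-1.2, 0.1, -2.7]
gripper_width: 0.0258
```

```bash
python3 - <<'E'
from rolls import *
o=st()
rel([.459,.409,.027],169)
a=shot('scene','s32');b=shot('top','t32')
cv2.imwrite('pics/x32.png',np.hstack([cv2.resize(a['image'][140:240,260:380],None,fx=3.3,fy=4,interpolation=2),cv2.resize(b['image'][220:320,110:210],None,fx=4,fy=4,interpolation=2)]))
E
```

```text
112.55 pos [0.4588 0.4088 0.0684] rot [-180.   -0.  169.] q [-21.  59. -47.  97.  56.  50. -14.] F [-1.2  0.1 -2.7] w 0.0258
rel [-0.002  0.003  0.414] turn -0.00032780677089855694
```

View pics/x32.png

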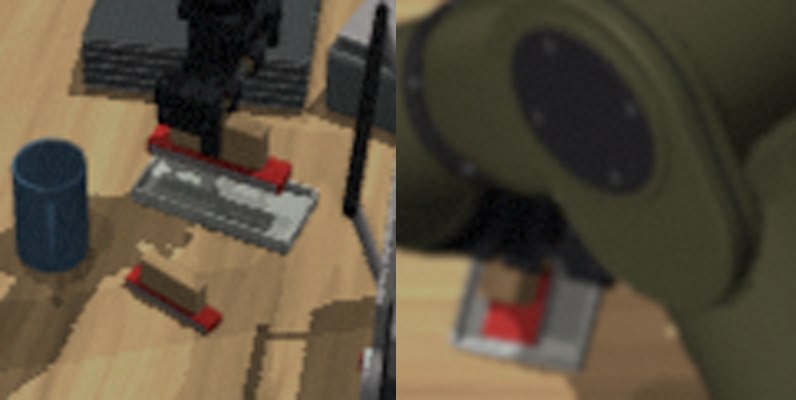

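Well over the tray. I'll lower it and release.

Emit:
{"method": "arm_command", "body": {
  "steps": [
    [-1,0,0,0.12,0],
    [-1,0,0,0.24,0],
    [-1,0,0,0.34,0],
    [-1,0,0,0.4,0],
    [-1,0,0,0.42,0],
    [-1,0,0,0.42,0],
    [-1,0,0,0.42,0],
    [0,0,0,0.42,0],
    [0,0,0,0.42,0],
    [0,0,0,0.42,0]
  ]
}}

```text
clock: 113.9
eef_pos: [0.4589, 0.4093, 0.027]
ee_rot: [180.0, 0.0, 169.0]
contact_force: [0.5, 0.7, -0.7]
gripper_width: 0.0439
```

Emit:
{"method": "arm_command", "body": {
  "steps": [
    [0.2,0,0,-0.1,0],
    [0.2,0,0,-0.3,0],
    [0.2,0,0,-0.5,0],
    [0.2,0,0,-0.7,0],
    [0.2,0,0,-1,0],
    [0.2,0,0,-1,0],
    [0.2,0.3,-0.3,-1,0],
    [0.2,0.6,-0.6,-1,0],
    [0.2,0.6,-1,-1,0],
    [0.2,0.6,-1,-1,0]
  ]
}}

```text
clock: 115.15
eef_pos: [0.3802, 0.3183, 0.1262]
ee_rot: [-179.7, 0.0, 168.9]
contact_force: [0.5, 0.7, 0.8]
gripper_width: 0.0528
```

Emit:
{"method": "arm_command", "body": {
  "steps": [
    [0.2,0,-0.2,-0.2,0],
    [0.2,0,-0.4,-0.4,0],
    [0.2,0,-0.6,-0.6,0],
    [0.2,0,-0.8,-0.8,0],
    [0.2,0,-1,-0.8,0],
    [0.2,0,-1,-0.8,0],
    [0.2,0,-1,-0.8,0],
    [0.2,0,-1,-0.8,0],
    [0.2,0,-1,-0.8,0],
    [0.2,0,-1,-0.8,0]
  ]
}}

```text
clock: 116.4
eef_pos: [0.3616, 0.2246, 0.2066]
ee_rot: [180.0, -0.0, 169.0]
contact_force: [-0.0, -0.3, -0.3]
gripper_width: 0.0526
```

Emit:
{"method": "arm_command", "body": {
  "steps": [
    [0.2,0,-0.2,-0.2,0],
    [0.2,0,-0.4,-0.4,0],
    [0.2,0,-0.6,-0.6,0],
    [0.2,0,-0.8,-0.8,0],
    [0.2,0,-1,-0.8,0],
    [0.2,0,-1,-0.8,0],
    [0.2,0,-1,-0.8,0],
    [0.2,0,-1,-0.8,0],
    [0.2,0,-1,-0.8,0],
    [0.2,0,-1,-0.8,0]
  ]
}}

```text
clock: 117.65
eef_pos: [0.3425, 0.1264, 0.2866]
ee_rot: [180.0, -0.0, 169.0]
contact_force: [-0.5, -0.1, -1.0]
gripper_width: 0.0524
```

```bash
python3 - <<'E'
from rolls import *
o=st()
a=shot('scene','s33');b=shot('top','t33')
cv2.imwrite('pics/x33.png',np.hstack([cv2.resize(a['image'][130:240,260:400],None,fx=2.8,fy=3.6,interpolation=2),cv2.resize(b['image'][230:340,110:220],None,fx=3.6,fy=3.6,interpolation=2)]))
cv2.imwrite('pics/x34.png',np.hstack([cv2.resize(a['image'][270:380,170:280],None,fx=3.6,fy=3.6,interpolation=2),cv2.resize(b['image'][290:370,330:470],None,fx=2.8,fy=4.95,interpolation=2)]))
for n in('scraper','scraper_tray'):
    for d,l in((b,'t'),(a,'s')):
        for x in rolls(d,.02,n): print(l,n,x)
for x in r.pinpoint(a,'crust0'): print('s',round(x['p'],2),np.round(x['point']),atz(a,x['point'],.008)[:2].round(3))
for x in r.pinpoint(b,'crust0'): print('t',round(x['p'],2),np.round(x['point']),atz(b,x['point'],.008)[:2].round(3))
E
```

```text
117.65 pos [0.3425 0.1264 0.2866] rot [180.  -0. 169.] q [ 20.  27. -69. 125.  34.  50.   8.] F [-0.5 -0.1 -1. ] w 0.0524
t scraper (0.87, array([0.459, 0.407]), array([0.163, 0.053]), -10.2)
t scraper (0.61, array([0.472, 0.241]), array([0.048, 0.029]), -29.5)
s scraper (0.85, array([0.449, 0.253]), array([0.122, 0.063]), -25.3)
s scraper (0.62, array([0.465, 0.422]), array([0.166, 0.104]), -13.5)
t scraper_tray (0.94, array([0.463, 0.412]), array([0.19 , 0.096]), -12.5)
s scraper_tray (0.64, array([0.469, 0.4  ]), array([0.198, 0.11 ]), -9.6)
s 0.6 [311. 233.] [ 0.333 -0.223]
s 0.54 [308. 239.] [ 0.344 -0.207]
s 0.54 [334. 238.] [ 0.373 -0.294]
s 0.46 [349. 221.] [ 0.347 -0.351]
s 0.38 [291. 249.] [ 0.352 -0.14 ]
s 0.37 [318. 236.] [ 0.348 -0.245]
s 0.26 [427. 292.] [ 0.585 -0.517]
t 0.75 [231. 478.] [ 0.586 -0.504]
t 0.63 [318. 391.] [ 0.347 -0.252]
t 0.6 [313. 407.] [ 0.359 -0.297]
t 0.59 [310. 358.] [ 0.367 -0.162]
t 0.53 [320. 379.] [ 0.34  -0.219]
t 0.5 [319. 427.] [ 0.343 -0.35 ]
t 0.4 [316. 386.] [ 0.352 -0.237]
```

View pics/x33.png

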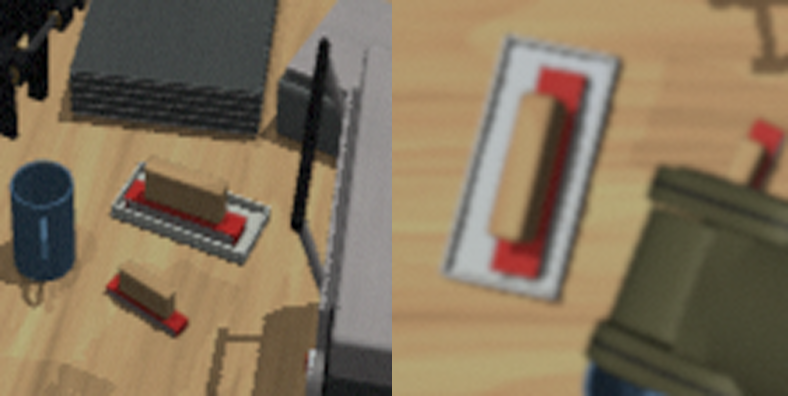

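View pics/x34.png

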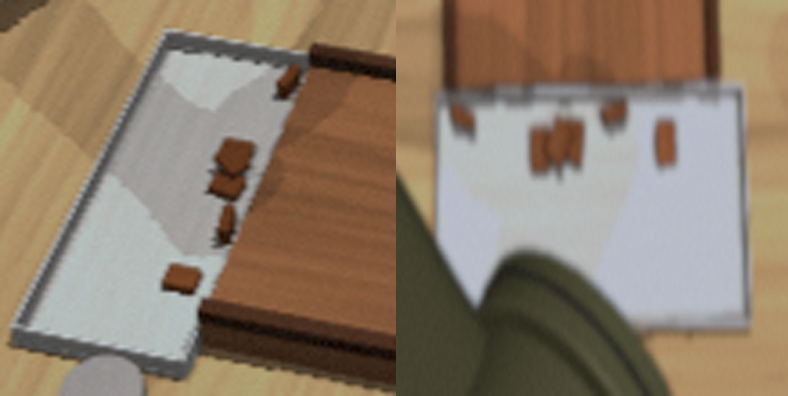

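```bash
python3 - <<'E'
from rolls import *
a=r.get_image('scene');b=r.get_image('top')
print(tri(a,(334,237),b,(313,407)),tri(a,(291,249.5),b,(310.5,358)),tri(a,(311,234),b,(319,387)))
t0=cv2.imread('pics/t0.png');s0=cv2.imread('pics/s0.png')
g=lambda i,y,x:cv2.cvtColor(i[y:y+45,x:x+170],cv2.COLOR_BGR2GRAY)
cv2.imwrite('pics/x35.png',np.vstack([cv2.resize(i[155:200,150:340],None,fx=4.1,fy=4.1,interpolation=2) for i in(t0,b['image'])]))
cv2.imwrite('pics/x36.png',np.hstack([cv2.resize(i[130:260,355:405],None,fx=7,fy=4.5,interpolation=2) for i in(s0,a['image'])]))
for n in('mug','oil_bottle','flour_jar','loaf'):
    for d,l in((a,'s'),(b,'t')):
        q=r.pinpoint(d,n)[:1]; print(n,l,[np.round(atz(d,x['point'],0),3)[:2] for x in q])
E
```

```text
(array([ 0.36411367, -0.29447819,  0.00405771]), np.float64(0.01082960310129992)) (array([ 0.36349387, -0.16046018,  0.0344941 ]), np.float64(0.003943552315664858)) (array([ 0.34261313, -0.23766279,  0.02897858]), np.float64(0.0001878099785380998))
mug s [array([0.287, 0.324])]
mug t [array([0.294, 0.308])]
oil_bottle s [array([ 0.761, -0.166])]
oil_bottle t [array([ 0.763, -0.172])]
flour_jar s [array([ 0.365, -0.511])]
flour_jar t [array([ 0.372, -0.507])]
loaf s [array([0.482, 0.419])]
loaf t [array([ 0.582, -0.503])]
```

View pics/x35.png

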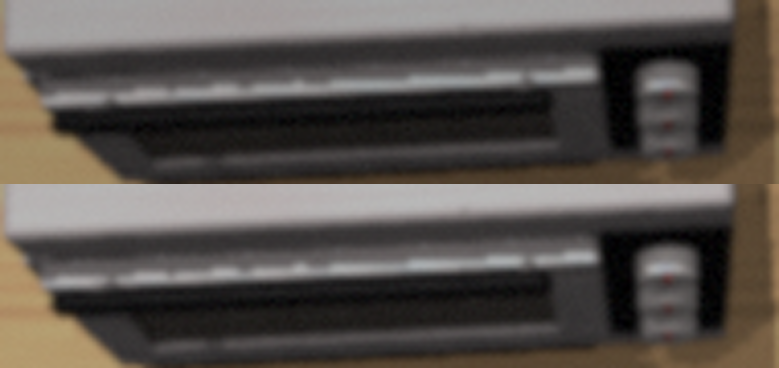

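View pics/x36.png

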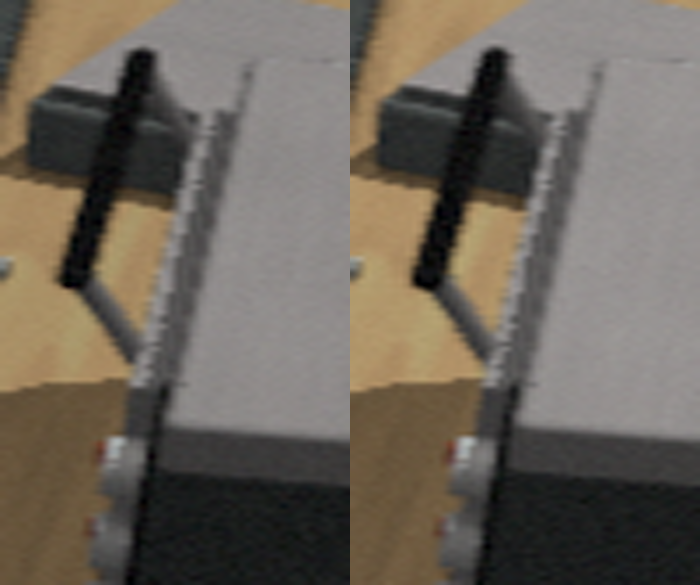

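```bash
python3 - <<'E'
from h import *
a=r.get_image('scene');b=r.get_image('top')
c,s=np.cos(np.radians(2.3)),np.sin(np.radians(2.3));O=np.array([.689,.159])
ov=lambda x,y,z:[*(O+x*np.array([c,s])+y*np.array([-s,c])),z]
for y in(.126,-.126):
  for th in(0,.02,.04,.08):
    f,u=.036*np.cos(th)+.225*np.sin(th),.225*np.cos(th)-.036*np.sin(th)
    p=ov(-.008-f,y,.075+u); print(y,th,np.round(proj(b,p),1),np.round(proj(a,p),1))
for y in(-.24,.17): print('corner',np.round(proj(b,ov(0,y,.285)),1),np.round(proj(a,ov(0,y,.285)),1))
E
```

```text
0.126 0 [182.6 168. ] [144.  376.7]
0.126 0.02 [184.6 168.1] [144.1 375.2]
0.126 0.04 [186.7 168.2] [144.2 373.8]
0.126 0.08 [190.8 168.4] [144.4 370.8]
-0.126 0 [178.  280.7] [191.7 366.8]
-0.126 0.02 [180.  280.8] [191.7 365.1]
-0.126 0.04 [182.1 280.9] [191.7 363.5]
-0.126 0.08 [186.2 281.1] [191.9 360.1]
corner [159.6 330.3] [224.5 378.1]
corner [166.8 150.7] [142.5 391.8]
```

```bash
python3 - <<'E'
from h import *
st(); print(r.sign_off())
E
```

```text
118.65 pos [0.3426 0.1261 0.2867] rot [-180.    0.  169.] q [ 20.  27. -69. 125.  34.  50.   8.] F [-0.5 -0.2 -0.4] w 0.0531
the job is handed in; nothing more can be done
None
```

I handed the job in at 118.65 s of the 210 s. Every step was carried out, and no verdict is reported.

- **Rolls and door:** I pulled the door down to its stop and laid all four rolls side by side on the rack. One roll was knocked aside while still on the board, so I measured it again before picking it up. I then pushed the door shut until it pressed on its stop at about 23 N. The last pictures put the door at about 0 to 0.02 rad (limit 0.04). I last saw the rolls inside when the door was half shut, so I did not check them directly with it fully closed.
- **Crusts:** Two sweeps with the larger scraper sent all six crusts into the pan, and the board is empty. A couple lean against the pan wall on the board side. The highest centre I measured was about 34 mm, under the 42 mm limit, though those height readings are rough and one pair of views disagreed by 11 mm.
- **Scraper:** It stands upright in its tray, about 5 mm from the centre.
- **Bystanders:** In the top view the bottle, jar, mug and loaf all read within about 10 mm of where they started. The mug's scene-view reading was off by about 20 mm, and the loaf's scene reading was a false detection, which I disregarded.
- **Arm:** It was parked in the air, touching nothing, when I handed in.

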